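Kit of nested domed caps with three counted balls

ROBOT

A 7-joint arm with a two-finger parallel gripper is mounted at the origin on the work surface. World frame = base frame: x ahead of the robot, y to its left, z up, the work surface at z = 0. Lengths are in m, angles in rad, forces in N, time in s.
With the tool pointing down it reaches from about 0.35 to 0.9 m from the base axis. Payload 8.1 kg.
Tool frame: the origin (TCP) lies at the centre of the arm's flange, where the gripper is bolted on; the fingertips stand 178 mm ahead of it and the grasp point (between the pads) lies 159 mm ahead of it; x points along the fingers, z is the direction in which the jaws open and shut, and the axes are right-handed (so a half turn about x gives the same grasp; the last joint's range is limited). The gripper opens to 92 mm and grips with 3 to 60 N. Pads are 19 mm wide; open, the fingers measure 130 mm over their backs; the gripper's body (75 mm by 190 mm) begins 47 mm behind the grasp point.
Start: joints at [-1.27, 0.434, 0.025, 1.573, -0.012, 1.134, -0.075], TCP at [0.246, 0.575, 0.405] pointing down, gripper open.
Joint ranges: [-2.62, 2.62], [-0.44, 2.09], [-1.27, 1.32], [0.08, 2.57], [-1.32, 4.46], [0.12, 2], [-2.74, 2.74]. Speed limits (rad/s): [2.22, 2.22, 3.01, 3.01, 3.14, 3.14, 3.14].

INTERFACE

Orientations are given as a rotation vector (axis times angle).
In Python, from cell import arm, get_image, search_frame, pinpoint gives the robot as it stands.
- The arm moves only by the tool arm_command, never from a script. Its argument "motion" is a list of rows, each a list of 7 numbers: the finger opening in mm, from 0 to 91.8, then the shift along the tool's x, y, z in mm, then the turn, a rotation vector about the tool's x, y, z in degrees. In form: [[fingers, x, y, z, ax, ay, az], ...]. A call has 1 to 5 rows; each row shifts and turns the commanded pose from where the row before left it, along the tool's axes as they then stand; what a row does not reach is not made up. A row lasts 1/8 s, in which the tool goes at most 62.5 mm and 10.7 degrees, less where a joint would pass 70% of its speed; a pose out of reach is approached as far as the arm can. A call with a gripper value outside its range is refused whole. The fingers move at their own pace and stop on an object; "newtons" is the grip in N (left out, the last holds). Time passes only in rows, so rows that do not move let the fingers close. It gives the time, the measured TCP pose, the force and the opening at its end, in the units of the state.
- arm.observe(): the state, without advancing time (a new reading comes with each control period).
- get_image(name): name is "scene" or "top" or "wrist"; returns a dict with "frame" (420x560x3 uint8, red, green, blue), "range_z" (420x560 float32, m along the optical axis (not along the pixel's ray), 0 where there is no reading), "K" (3x3 intrinsics, pixels), "distortion" ([k1, k2, p1, p2, k3] as OpenCV has them; the pictures are not rectified), "origin" and "rotation" of the camera in the world; the wrist camera has in their place "tool_from_camera" (4x4, takes a point from camera to tool coordinates, whose origin is the TCP and whose axes are the tool frame's). Camera axes: x right, y down, z forward; pixel columns grow to the right and rows downward; lengths in m; the calibration is good to about 2 mm. A picture is of the moment at which its call begins: read the wrist's pose just before it.
- arm.sign_off(): hands the job in, once; it reports no verdict.
Trained networks look in the newest picture that a camera, given by its name, has taken for a name from the list of things; names that differ only in an ending like _2 or _b are one class to them, and where a whole thing is asked for, a point or a joint stands for the part that bears it (a point fixed in the world has none). Each returns a list of dicts, best first, with "p" (0 to 1); they miss things now and then, are a little off and sometimes report something else, mostly with a low value. They report only what shows in the picture. A call takes as long as a camera call. They do not tell look-alikes from the thing itself.
- search_frame(camera, target): "point" ([x, y, z] in m, in world coordinates, good to about 4 mm: the middle of the surface that is visible of it).
- pinpoint(camera, target): "point" ([x, y, z] in m, in world coordinates, good to about 4 mm: a listed point, or the origin of a listed thing).
The state is a dict: "clock": time; "joints": joint angles; "dq": joint speeds; "joint_efforts": joint torques, N m; "position": TCP position; "ee_rot": TCP orientation; "force": force on the tool from outside, world axes, zero at the start; "ft_torque": the same for the moment, N m; "width": opening from 0.0 (shut) to 1.0 (fully open).
Only numpy, scipy, OpenCV 4.12 (cv2) and the standard library are available. Lean on these libraries where they do the work, as an engineer would, in place of code of your own. Each camera call takes 0.05 s, during which the arm holds its last target. There are 200 camera calls.

TASK

Make up the kit in the dark steel ring on the bench: set all the domed caps in it, hollow side up, each cupped fully inside the one below. Then lift the scoop cup and tilt it gradually over the nest until exactly three of its five balls have dropped into the top cap (the cup gets lighter by one ball at a time), and stand the cup with the other two balls back upright on its rubber mat. The gripper must not touch the balls, and the other goods on the bench are to be left alone.

Things in the scene. Friction and masses are not known exactly. Their poses are not given: they have to be found in the camera images.
- cap1_mid (a point): Cap 1: aluminium domed cap on its back, hollow side up like a bowl; 121 mm across, 46 mm high, 120 g, flat foot 40 mm across. Origin on its axis 23 mm above the foot, z out of the hollow. Its upright rim, 32 to 46 mm above the foot, is 10 mm thick (50.5 to 60.5 mm from the axis): pinch it from above, one finger inside. Below it the dome is only 95 mm across
- cap2_mid (a point): Cap 2, like cap 1 (any of the four may be absent). All caps are alike and may be turned any way. Nested, the rims rest on one another, each cap 14 mm above the one below, with about 2.5 mm of play sideways.
- cap3_mid (a point): Cap 3, like cap 1 (may be absent)
- cap4_mid (a point): Cap 4, like cap 1 (may be absent)
- stand_top (a point): Kit ring, fixed on the bench: dark steel ring 96 mm across outside, 78 mm inside, 10 mm high. Origin on its axis at its upper edge. A cap set in it stands with its foot on the bench and with about 3 mm of play sideways; the ring keeps it from sliding.
- mat_top (a point): Black rubber mat, fixed, 190 x 100 x 4 mm, on which the cup stands at the start. Origin at the centre of its upper face; x along its length.
- cup_mid (a point): Scoop cup: open-topped cup, steel with clear plastic sides, 150 mm long (x), 36 mm wide (y), 46 mm high, about 150 g, on a flat foot. Its front end (+x) is open: there the floor ends in the pouring lip. On the floor, 6 mm above the foot, five balls lie in a row, each behind a low cross rib. Origin midway along and across, 23 mm above the foot; z up, x towards the lip.
- cup_lip (a point): Middle of the cup's pouring lip, on the floor's front edge (75 mm along x and 17 mm down from the cup's origin). As the cup is tilted lip down about y, the balls roll over it one at a time, at tilts of roughly 30, 40, 50, 65 and 77 degrees, a little more or less, leaving forwards and down at up to 0.8 m/s.
- cup_handle (a point): Middle of the cup's handle, at the end away from the lip (99 mm along -x and 17 mm up from the cup's origin): black upright plate 12 mm thick (y), 48 mm long (x), 48 mm high (z), free above and on both sides. Pinch it across y; the gripper may lean back away from the cup.
- ball1: White ball 26 mm across, 30 g (0.29 N), one of five alike, which lie in a row in the cup at the start and cannot pass one another: ball 1 is next to the handle, ball 5 next to the lip, so balls 5, 4 and 3 come out first. Origin at its centre.
- ball2: Ball 2, like ball 1
- ball3: Ball 3, like ball 1
- ball4: Ball 4, like ball 1
- ball5: Ball 5, like ball 1
- tape: Roll of clear tape lying flat, 60 mm across, 24 mm high; bystander, leave alone. Origin under its centre.
- carton: Small brown carton 55 x 70 x 60 mm; bystander. Origin under its centre.
- stapler: Grey stapler 130 mm long, 45 mm high; bystander. Origin under its centre.
Mind the look-alikes: they are no part of the job. What is shaped like the part that bears cap2_mid but green, orange or turquoise is not meant.

How it is judged:
By the outcome, as a careful person would: the job done as asked, in the order asked, and still so for the second after the job is handed in, with the robot touching nothing.
Of cap1, cap2, cap3, cap4 only 2 to 4 are there at a start; the rules pass over those that are not, and their reading is None.
At some moment in a run one of cap1, cap2, cap3, cap4 may be knocked a few centimetres aside while the robot is not near it.
It also fails if it takes over 210 s, if anything falls off the work surface, if the arm or the gripper's body presses on something with over 40 N, if the wrist force passes 120 N, or if a joint passes its speed limit or range.

## Working session

There is one attempt and no reset: what is moved stays moved. The work goes in short steps, Python scripts to look and compute and a tool call to move; the robot and the scene stay as the last step left them, time stands still between calls to the robot, and variables do not carry over. Pictures are saved under pics/ and viewed, about 12 in all and at most 16, crops included, and the job is handed in when it is done.

Besides the shell and the picture viewer there is one more tool, called after "Emit:" as a command line: name --pt "numbers of a row" for each row, then --argument value for the rest. arm_command: Moves the arm, as the interface text tells. Its arguments: {"type":"object","properties":{"motion":{"type":"array"},"newtons":{"type":"number"}},"required":["motion"]}

```bash
ls; mkdir -p pics
cat > h.py <<'E'
import numpy as np, cv2
from cell import arm, get_image, search_frame, pinpoint
from scipy.spatial.transform import Rotation as R
np.set_printoptions(precision=4,suppress=True)
def pose(s=None):
    s=s or arm.observe(); return np.array(s["position"]),R.from_rotvec(s["ee_rot"])
def cloud(im,Rw,o):
    z=im["range_z"]; h,w=z.shape
    u,v=np.meshgrid(np.arange(w),np.arange(h))
    n=cv2.undistortPoints(np.stack([u,v],-1).reshape(-1,1,2).astype(np.float64),im["K"],np.array(im["distortion"])).reshape(h,w,2)
    P=np.dstack([n*z[...,None],z])
    W=P@np.array(Rw).T+np.array(o); W[z==0]=np.nan
    return W
def shot(name):
    p,r=pose(); im=get_image(name)
    if name=="wrist":
        T=np.array(im["tool_from_camera"]); Rw=r.as_matrix()@T[:3,:3]; o=p+r.apply(T[:3,3])
    else: Rw,o=im["rotation"],im["origin"]
    return im["frame"],cloud(im,Rw,o),im
def save(f,n): cv2.imwrite("pics/"+n,f[...,::-1])
def st():
    s=arm.observe(); p,r=pose(s); print(s["clock"],"p",p,"R",r.as_matrix().tolist(),"F",np.array(s["force"]),"w",s["width"])
E
python3 - <<'E'
from h import *
st()
for c in("scene","top"):
    f,W,im=shot(c); save(f,c+"0.png"); print(c,np.array(im["origin"]))
    np.save(c+"W.npy",W)
    for t in("cap1_mid","stand_top","mat_top","cup_mid","cup_lip","cup_handle","tape","carton","stapler"):
        print(t,[(np.round(d["point"],3).tolist(),round(d["p"],2)) for d in pinpoint(c,t)])
E
```

```text
pics
0.0 p [0.2455 0.5745 0.4039] R [[-0.00048313244148107115, -0.9195378034647664, 0.39300126536976515], [-0.0014733132541595584, 0.39300153923364545, 0.9195366330429912], [-0.999998797964827, -0.00013475599461743037, -0.0015446390267012666]] F [-0.5557  0.7949  0.1406] w 1.0015056224377132Traceback (most recent call last):
  File "<stdin>", line 4, in <module>
  File "h.py", line 19, in shot
    return im["frame"],cloud(im,Rw,o),im
                       ~~~~~^^^^^^^^^
  File "h.py", line 12, in cloud
    W=P@np.array(Rw).T+np.array(o); W[z==0]=np.nan
      ~~~~~~~~~~~~~~~~^~~~~~~~~~~~
ValueError: operands could not be broadcast together with shapes (420,560) (3,)
```

```bash
sed -i 's/else: Rw,o=im\["rotation"\],im\["origin"\]/else: Rw,o=R.from_rotvec(im["rotation"]).as_matrix(),im["origin"]/' h.py
python3 - <<'E'
from h import *
for c in("scene","top"):
    f,W,im=shot(c); save(f,c+"0.png"); print(c,np.array(im["origin"]),im["rotation"])
    np.save(c+"W.npy",W)
    for t in("cap1_mid","stand_top","mat_top","cup_mid","cup_lip","cup_handle","tape","carton","stapler"):
        print(t,[(np.round(d["point"],3).tolist(),round(d["p"],2)) for d in pinpoint(c,t)])
E
```

```text
scene [ 0.9076 -0.7154  1.1437] [-2.4451 -0.6747  0.2062]
cap1_mid [([0.66, -0.098, 0.026], 0.77), ([0.459, 0.384, 0.046], 0.28), ([0.502, 0.214, 0.007], 0.21)]
stand_top [([0.493, -0.022, 0.009], 0.9)]
mat_top [([0.483, 0.296, 0.005], 0.87)]
cup_mid [([0.483, 0.29, 0.028], 0.92), ([0.466, -0.416, -0.0], 0.19)]
cup_lip [([0.501, 0.213, 0.011], 0.75), ([0.469, 0.315, 0.024], 0.62)]
cup_handle [([0.46, 0.382, 0.044], 0.55)]
tape [([0.645, 0.186, -0.002], 0.64), ([0.464, -0.416, 0.001], 0.17)]
carton [([0.75, -0.189, 0.0], 0.93)]
stapler [([0.466, -0.416, 0.0], 0.74)]
top [ 0.3473 -0.0364  1.1118] [-2.1479  2.1392 -0.1505]
cap1_mid [([0.647, 0.188, -0.001], 0.62), ([0.483, 0.288, 0.03], 0.53)]
stand_top [([0.492, -0.02, 0.014], 0.82)]
mat_top [([0.48, 0.291, 0.006], 0.74), ([0.416, -0.256, 0.022], 0.69), ([0.483, 0.294, 0.022], 0.48)]
cup_mid [([0.482, 0.285, 0.029], 0.66)]
cup_lip [([0.498, 0.217, 0.011], 0.77)]
cup_handle [([0.454, 0.384, 0.046], 0.92), ([0.683, 0.088, 0.022], 0.25)]
tape [([0.644, 0.185, -0.001], 0.85)]
carton [([0.748, -0.182, 0.003], 0.72)]
stapler [([0.465, -0.415, 0.001], 0.65)]
```

View pics/top0.png

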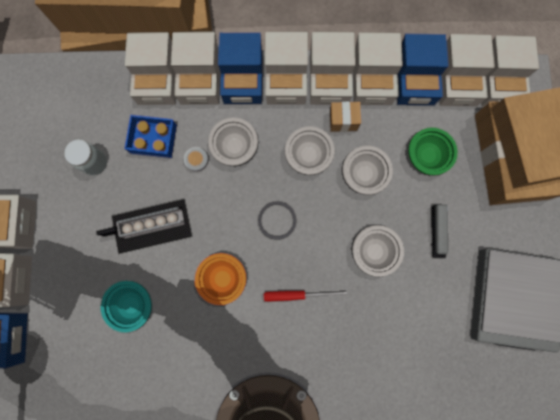

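View pics/scene0.png

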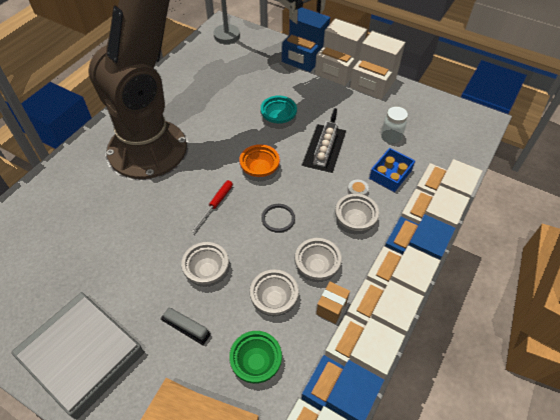

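Four aluminium caps in the top view: (233,142), (309,150), (367,170), (378,250). They fit the description (silvery grey). The look-alikes are green (432,152), orange (220,278) and turquoise (126,306), so those are excluded. The ring is at (277,220) and the cup at (150,225), with its handle to the left at (107,232).

```bash
cat > fit.py <<'E'
from h import *
from scipy.optimize import least_squares
def rim(W,c,zlo=.036,zhi=.056,r=.0605,n=4):
    # centre of an annulus 50.5..60.5 mm at rim height: fit outer/inner edge mean radius
    c=np.array(c,float)
    for _ in range(n):
        d=np.hypot(W[...,0]-c[0],W[...,1]-c[1])
        m=(d>.044)&(d<.068)&(W[...,2]>zlo)&(W[...,2]<zhi)
        Q=W[m][:,:2]
        s=least_squares(lambda q:np.hypot(*(Q-q).T)-.0555,c,loss="soft_l1",f_scale=.004)
        c=s.x
    return c,m.sum(),np.nanmedian(W[m][:,2])
E
python3 - <<'E'
from fit import *
W=np.load("topW.npy"); S=np.load("sceneW.npy")
for u,v in((233,142),(309,150),(367,170),(378,250)):
    c0=W[v,u][:2]; print((u,v),c0,rim(W,c0),rim(S,c0))
print("bench z",np.nanmedian(W[330:380,350:450,2]))
for n,A in(("top",W),("scene",S)):
    m=(A[...,2]>.006)&(A[...,2]<.016)&(np.hypot(A[...,0]-.492,A[...,1]+.02)<.06)
    q=A[m]; f=least_squares(lambda p:np.hypot(*(q[:,:2]-p).T)-.0435,[.492,-.02],loss="soft_l1",f_scale=.003); print("ring",f.x,m.sum())
    # handle points
    m=(A[...,2]>.055)&(A[...,2]<.075)&(np.hypot(A[...,0]-.457,A[...,1]-.383)<.05)
    q=A[m]; print("handle top",q.mean(0),q.min(0),q.max(0),m.sum())
    m=(A[...,2]>.036)&(np.hypot(A[...,0]-.483,A[...,1]-.288)<.11)&(A[...,2]<.08)
    q=A[m]; u,s,vt=np.linalg.svd(q[:,:2]-q[:,:2].mean(0)); print("cup axis",q.mean(0),vt[0])
E
```

```text
(233, 142) [0.6935 0.0925] (array([0.6822, 0.0874]), np.int64(697), np.float64(0.04534224786512886)) (array([0.6829, 0.0856]), np.int64(527), np.float64(0.044466316574000464))
(309, 150) [ 0.6737 -0.1006] (array([ 0.6606, -0.0974]), np.int64(674), np.float64(0.04563267500776025)) (array([ 0.6613, -0.1018]), np.int64(604), np.float64(0.04504045941156998))
(367, 170) [ 0.6219 -0.2462] (array([ 0.6119, -0.238 ]), np.int64(715), np.float64(0.04567952022563615)) (array([ 0.6136, -0.2419]), np.int64(664), np.float64(0.044954229460343664))
(378, 250) [ 0.4209 -0.2688] (array([ 0.417 , -0.2586]), np.int64(775), np.float64(0.04562364747672354)) (array([ 0.4181, -0.2629]), np.int64(619), np.float64(0.04481355256560371))
bench z 0.00027989209218226563
ring [ 0.4943 -0.0188] 402
handle top [0.4592 0.3796 0.0661] [0.4488 0.3578 0.0551] [0.4699 0.4041 0.0724] 122
cup axis [0.4763 0.3118 0.0493] [-0.2471  0.969 ]
ring [ 0.4935 -0.0222] 271
handle top [0.4593 0.376  0.0653] [0.4478 0.3556 0.055 ] [0.4691 0.4019 0.0743] 55
cup axis [0.4741 0.3124 0.0491] [ 0.2319 -0.9727]
```

```bash
cat > plan.py <<'E'
from h import *
import math
def Rt(yaw,lean=0):
    """tool x down, tool z horizontal at azimuth yaw (deg); lean: turn about tool z (deg)"""
    y=math.radians(yaw); z=np.array([math.cos(y),math.sin(y),0]); x=np.array([0,0,-1.]); 
    return R.from_matrix(np.column_stack([x,np.cross(z,x),z]))*R.from_euler("z",lean,degrees=True)
def rows(p1,r1,fing,p0=None,r0=None,n=None,step=60,ang=10.4):
    if p0 is None: p0,r0=pose()
    rv=(r0.inv()*r1).as_rotvec(degrees=True)
    n=n or max(1,math.ceil(np.linalg.norm(p1-p0)*1000/step),math.ceil(np.linalg.norm(rv)/ang))
    rr=r0; out=[]
    for i in range(n):
        d=rr.inv().apply((p1-p0)*1000/n); out.append([fing]+[round(float(v),1) for v in d]+[round(float(v),2) for v in rv/n])
        rr=rr*R.from_rotvec(rv/n,degrees=True)
    for i in range(0,n,5): print(out[i:i+5])
def near(c,z,yaw=None):
    c=np.array(c); a=math.degrees(math.atan2(c[1],c[0])) if yaw is None else yaw
    e=np.array([math.cos(math.radians(a)),math.sin(math.radians(a))])
    return np.append(c-.0555*e,z),Rt(a)
E
python3 - <<'E'
from plan import *
W=np.load("topW.npy")
for c in((.6825,.0868),(.4175,-.2605)):
    d=np.hypot(W[...,0]-c[0],W[...,1]-c[1])*1000
    print([(int(k),round(float(np.nanmedian(W[...,2][(d>=k)&(d<k+3)])*1000),1)) for k in range(0,75,3)])
m=np.isfinite(W[...,2])&(W[...,0]>.74)&(W[...,0]<1.0)&(abs(W[...,1])<.35); print("bins zmax",np.percentile(W[m][:,2],[50,90,99]), "min x of z>.05",W[m&(W[...,2]>.08)][:,0].min())
im=get_image("wrist"); print(np.array(im["tool_from_camera"]),im["K"])
p,r=near((.6825,.0868),.40); rows(p,r,70)
E
```

```text
[(0, 3.5), (3, 4.9), (6, 2.8), (9, 5.0), (12, 3.6), (15, 3.7), (18, 4.2), (21, 6.0), (24, 6.7), (27, 9.4), (30, 11.7), (33, 14.8), (36, 18.6), (39, 23.9), (42, 32.8), (45, 34.2), (48, 36.4), (51, 44.5), (54, 45.3), (57, 43.4), (60, 1.1), (63, 0.8), (66, 0.3), (69, 0.3), (72, 0.5)]
[(0, 2.6), (3, 4.9), (6, 3.5), (9, 3.0), (12, 3.1), (15, 3.7), (18, 3.7), (21, 5.3), (24, 7.3), (27, 8.5), (30, 11.0), (33, 14.9), (36, 18.5), (39, 24.2), (42, 32.1), (45, 34.4), (48, 36.2), (51, 46.0), (54, 46.2), (57, 45.4), (60, 4.4), (63, 0.4), (66, 0.3), (69, 0.6), (72, 0.6)]
bins zmax [0.0668 0.1116 0.1141] min x of z>.05 0.8482423101421757
[[-0.0007 -0.2792  0.9602  0.0209]
 [-0.0003 -0.9602 -0.2792  0.0738]
 [ 1.     -0.0004  0.0006 -0.0005]
 [ 0.      0.      0.      1.    ]] [[292.4256   0.     283.1623]
 [  0.     292.4256 210.7314]
 [  0.       0.       1.    ]]
[[70, 0.4, -49.6, -27.7, 5.42, 0.0, -0.0], [70, 0.4, -52.0, -22.9, 5.42, 0.0, -0.0], [70, 0.4, -53.9, -17.9, 5.42, 0.0, -0.0], [70, 0.4, -55.4, -12.7, 5.42, 0.0, -0.0], [70, 0.4, -56.3, -7.4, 5.42, 0.0, -0.0]]
[[70, 0.4, -56.8, -2.1, 5.42, 0.0, -0.0], [70, 0.4, -56.7, 3.3, 5.42, 0.0, -0.0], [70, 0.4, -56.2, 8.6, 5.42, 0.0, -0.0], [70, 0.4, -55.1, 13.9, 5.42, 0.0, -0.0], [70, 0.4, -53.5, 19.0, 5.42, 0.0, -0.0]]
[[70, 0.4, -51.5, 24.0, 5.42, 0.0, -0.0]]
```

Emit:
arm_command --pt "70 0 -50 -28 5.4 0 0" --pt "70 0 -52 -23 5.4 0 0" --pt "70 0 -54 -18 5.4 0 0" --pt "70 0 -55 -13 5.4 0 0" --pt "70 0 -56 -7 5.4 0 0" --newtons 40

```text
clock: 1.72
position: [0.42, 0.3483, 0.405]
ee_rot: [-0.542, 1.501, 0.542]
force: [0.7, 0.8, -0.3]
width: 0.763
```

Emit:
arm_command --pt "70 0 -57 -2 5.4 0 0" --pt "70 0 -57 3 5.4 0 0" --pt "70 0 -56 9 5.4 0 0" --pt "70 0 -55 14 5.4 0 0" --pt "70 0 -54 19 5.4 0 0"

```text
clock: 2.35
position: [0.5947, 0.1236, 0.405]
ee_rot: [-0.174, 1.563, 0.175]
force: [1.0, 0.2, 0.0]
width: 0.76
```

Emit:
arm_command --pt "50 30 -51 24 5.4 0 0" --pt "50 20 0 0 0 0 0" --pt "50 0 0 0 0 0 0"

```text
clock: 2.72
position: [0.6274, 0.0812, 0.3537]
ee_rot: [-0.102, 1.572, 0.101]
force: [0.2, 0.9, 0.9]
width: 0.55
```

```bash
cat > look.py <<'E'
import sys
from plan import *
from fit import rim
# usage: look.py x y png   -> wrist rim fit near x,y and moves
def look(c,png=None,zlo=.036,zhi=.056):
    f,W,im=shot("wrist")
    if png: save(f,png)
    r=rim(W,c,zlo,zhi); print("rim",r)
    return r[0],W,f
E
python3 - <<'E'
from look import *
st()
c,W,f=look((.6825,.0868),"w1.png")
p,r=near(c,.2145); print("target",p); rows(p,r,50)
E
```

```text
2.725 p [0.6274 0.0812 0.3537] R [[-0.0033391829914375948, -0.12915929190511333, 0.9916182366069715], [-0.0006711070388719237, 0.9916238311298584, 0.12915776070637278], [-0.9999941997193245, -0.00023420058069781313, -0.0033978931407462887]] F [0.2223 0.8534 0.8658] w 0.5502907183557495
rim (array([0.6835, 0.0901]), np.int64(3366), np.float64(0.04476324547625915))
target [0.6284 0.0829 0.2145]
[[50, 46.8, 0.3, 0.4, -0.01, -0.03, -0.01], [50, 46.8, 0.3, 0.4, -0.01, -0.03, -0.01], [50, 46.8, 0.3, 0.3, -0.01, -0.03, -0.01]]
```

View pics/w1.png

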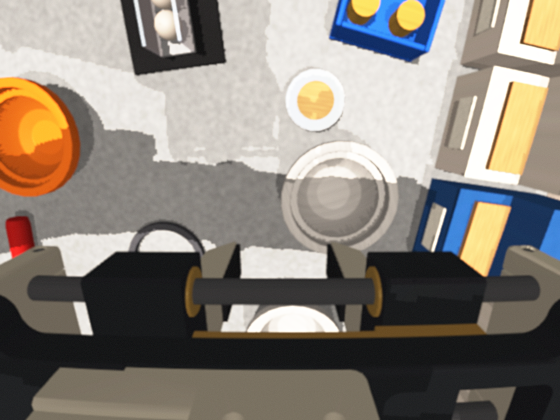

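Emit:
arm_command --pt "50 47 0.3 0.4 0 0 0" --pt "50 47 0.3 0.4 0 0 0" --pt "50 45 0.3 0.3 0 0 0" --pt "50 0 0 0 0 0 0"

```text
clock: 3.28
position: [0.6275, 0.0837, 0.2147]
ee_rot: [-0.104, 1.573, 0.104]
force: [-0.4, 0.8, 1.2]
width: 0.545
```

Emit:
arm_command --pt "5 0 0 0 0 0 0" --pt "5 0 0 0 0 0 0" --pt "5 0 0 0 0 0 0" --pt "5 0 0 0 0 0 0" --newtons 40

```text
clock: 3.78
position: [0.629, 0.0825, 0.2172]
ee_rot: [-0.102, 1.567, 0.103]
force: [-0.2, 0.8, -0.0]
width: 0.158
```

Emit:
arm_command --pt "5 -5 0 0 0 0 0" --pt "5 -20 0 0 0 0 0" --pt "5 -40 0 0 0 0 0" --pt "5 -40 0 0 0 0 0" --pt "5 0 0 0 0 0 0"

```text
clock: 4.4
position: [0.63, 0.0822, 0.3262]
ee_rot: [-0.101, 1.561, 0.103]
force: [-0.1, 0.4, -1.2]
width: 0.1
```

Run:
```python
from look import *
st()
p,r=pose()
ctool=p+r.apply([0,0,.0555]); 
c,W,f=look(ctool[:2],"w2.png",.12,.18); print("expected",ctool[:2])
R0=np.array([.494,-.0205]); p1,r1=near(R0,.30); print("to",p1); rows(p1,r1,5)
```

```text
4.4 p [0.63   0.0822 0.3262] R [[0.007137090252989531, -0.1294292972738355, 0.9915629677180979], [0.0015352889517512847, 0.9915884724192359, 0.12942157568628448], [-0.9999733520602212, 0.0005986422029461841, 0.007275767791617482]] F [-0.1225  0.3827 -1.1991] w 0.09970876049451646
rim (array([0.6826, 0.0874]), np.int64(12236), np.float64(0.15180922318292456))
expected [0.6851 0.0894]
to [ 0.4385 -0.0182  0.3   ]
[[5, 5.8, -18.7, -50.6, 2.46, 0.06, -0.01], [5, 5.8, -20.9, -49.7, 2.46, 0.06, -0.01], [5, 5.9, -23.0, -48.8, 2.46, 0.06, -0.01], [5, 5.9, -25.1, -47.7, 2.46, 0.06, -0.01]]
```

View pics/w2.png

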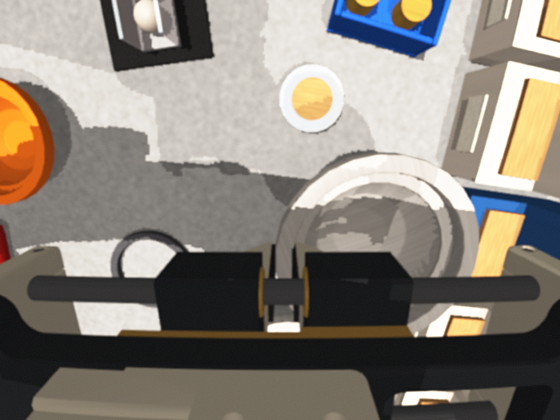

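Run:
```python
from look import *
from scipy.optimize import least_squares
f,A,im=shot("wrist")
m=(A[...,2]>.004)&(A[...,2]<.016)&(np.hypot(A[...,0]-.494,A[...,1]+.0205)<.058)
q=A[m]; s=least_squares(lambda p:np.hypot(*(q[:,:2]-p).T)-.0435,[.494,-.0205],loss="soft_l1",f_scale=.003); print("ring",s.x,m.sum(),q.min(0),q.max(0))
d=np.hypot(q[:,0]-s.x[0],q[:,1]-s.x[1]); print(np.percentile(d,[5,25,50,75,95]))
az=np.degrees(np.arctan2(q[:,1]-s.x[1],q[:,0]-s.x[0])); print(np.histogram(az,12,(-180,180))[0])
# held cap: only far-from-finger outer rim points
p,r=pose(); L=r.inv().apply((A-p).reshape(-1,3)).reshape(A.shape)
c=L[...,0]; m=(c>.150)&(c<.176)&(L[...,2]>.0)
Q=L[m]; m2=(Q[:,0]<.178)&(abs(Q[:,0]-.170)<.006)&(Q[:,2]>.025); Q=Q[m2][:,1:]
s=least_squares(lambda k:np.hypot(*(Q-k).T)-.0555,[0,.0555],loss="soft_l1",f_scale=.003); print("cap in tool yz",s.x,len(Q))
```

```text
ring [ 0.4958 -0.0189] 925 [ 0.4474 -0.0667  0.004 ] [0.5318 0.0282 0.0111]
[0.0393 0.0414 0.044  0.046  0.0473]
[ 88   0  40  13   0   0   0 104 190 181 151 158]
cap in tool yz [0.0007 0.0562] 4895
```

Emit:
arm_command --pt "5 6 -19 -50 2.5 0 0" --pt "5 6 -21 -50 2.5 0 0" --pt "5 6 -23 -49 2.5 0 0" --pt "5 6 -25 -47 2.5 0 0" --pt "5 0 0 0 0 0 0"

```text
clock: 5.12
position: [0.4344, -0.0199, 0.2961]
ee_rot: [0.038, 1.577, -0.038]
force: [1.6, 0.1, -1.1]
width: 0.1
```

```bash
cat >> look.py <<'E'
from scipy.optimize import least_squares
def held():
    f,A,im=shot("wrist"); p,r=pose(); L=r.inv().apply((A-p).reshape(-1,3)).reshape(A.shape)
    Q=L[(L[...,0]>.155)&(L[...,0]<.178)&(L[...,2]>.025)&(L[...,2]<.13)]
    s=least_squares(lambda k:np.hypot(*(Q[:,1:]-k).T)-.0555,[0,.0555],loss="soft_l1",f_scale=.003)
    d=np.hypot(*(Q[:,1:]-s.x).T); t=Q[(d>.052)&(d<.059)]
    pl=np.linalg.lstsq(np.column_stack([t[:,1:]-s.x,np.ones(len(t))]),t[:,0],rcond=None)[0]
    w=p+r.apply([pl[2],*s.x]); print("held: tool yz",s.x,"rim x, slopes",pl[2],pl[:2],"rim-top centre world",w,"n",len(t))
    return w
E
python3 - <<'E'
from look import *
st(); w=held()
t=np.array([.495,-.0195]); p,r=pose(); p1=p+np.append(t-w[:2],.056-w[2]); a=math.degrees(math.atan2(t[1],t[0]))
print("p1",p1); rows(p1,Rt(-2.3),5)
E
```

```text
5.125 p [ 0.4344 -0.0199  0.2961] R [[-0.006039302056211837, 0.04809886614564769, 0.9988243218435247], [0.00025798050371952236, 0.9988425791882894, -0.04809818548080034], [-0.9999817299714697, -3.280226879775333e-05, -0.006044720612040311]] F [ 1.5826  0.1142 -1.094 ] w 0.10041729066429357
held: tool yz [-0.0003  0.0524] rim x, slopes 0.17434594804122935 [-0.0036  0.0281] rim-top centre world [ 0.4888 -0.0214  0.1223] n 3265
p1 [ 0.4431 -0.0168  0.2305]
[[5, 33.2, 1.1, 3.1, -0.17, -0.07, -0.01], [5, 33.2, 1.1, 3.1, -0.17, -0.07, -0.01]]
```

Run:
```python
from look import *
f,A,im=shot("wrist"); save(f,"w3.png"); p,r=pose(); L=r.inv().apply((A-p).reshape(-1,3)).reshape(A.shape)
M=np.isfinite(L[...,0])
for zc in (.03,.05,.07,.09,.1,.105,.11,.115,.12):
    m=M&(abs(L[...,2]-zc)<.0025)&(L[...,1]>.0)&(L[...,0]<.24)
    q=L[m]; 
    if len(q)==0: continue
    b=np.arange(0,.075,.005); print(zc,[(round(float(y)*1000),round(float(np.median(q[(q[:,1]>=y)&(q[:,1]<y+.005),0])*1000),1)) for y in b if ((q[:,1]>=y)&(q[:,1]<y+.005)).sum()>3])
```

```text
0.03 [(0, 213.3), (5, 212.8), (10, 212.0), (15, 71.3), (20, 76.2), (25, 90.0), (30, 93.3), (35, 184.9), (40, 174.8), (45, 173.3), (50, 173.5), (55, 178.7)]
0.05 [(0, 216.9), (5, 216.9), (10, 216.6), (15, 71.2), (20, 74.5), (25, 97.3), (30, 208.3), (35, 201.1), (40, 186.1), (45, 185.7), (50, 173.7), (55, 173.9), (60, 179.1)]
0.07 [(0, 216.7), (5, 72.3), (10, 216.5), (15, 214.7), (20, 97.1), (25, 97.4), (30, 201.4), (35, 196.5), (40, 186.5), (45, 175.8), (50, 174.1), (55, 174.5)]
0.09 [(0, 204.8), (5, 203.2), (10, 201.5), (15, 198.4), (20, 193.2), (25, 187.4), (30, 186.5), (35, 175.6), (40, 174.8), (45, 174.8)]
0.1 [(0, 187.6), (5, 187.2), (10, 187.1), (15, 186.0), (20, 179.7), (25, 175.5), (30, 175.3), (35, 175.0), (40, 175.3)]
0.105 [(0, 181.1), (5, 180.7), (10, 178.1), (15, 175.7), (20, 175.3), (25, 175.3), (30, 175.7)]
0.11 [(0, 175.4), (5, 175.5), (10, 175.5), (15, 175.5), (20, 175.6), (25, 176.3)]
0.115 [(0, 175.9), (5, 175.9), (10, 176.6)]
```

View pics/w3.png

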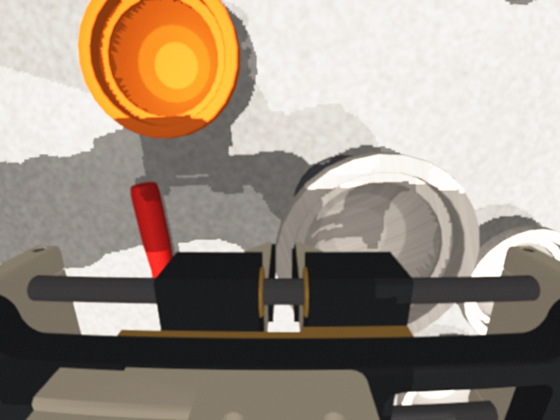

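```bash
cat >> look.py <<'E'
def held(x0=.1745,sl=.028,tol=.003):
    f,A,im=shot("wrist"); p,r=pose(); L=r.inv().apply((A-p).reshape(-1,3)).reshape(A.shape)
    k=np.array([0,.0555]); ns=L.reshape(-1,3); ns=ns[np.isfinite(ns[:,0])]
    for _ in range(5):
        d=np.hypot(ns[:,1]-k[0],ns[:,2]-k[1]); Q=ns[(abs(ns[:,0]-x0-sl*(ns[:,2]-k[1]))<tol)&(d>.046)&(d<.065)&(ns[:,2]>.02)]
        k=least_squares(lambda k:np.hypot(*(Q[:,1:]-k).T)-.0555,k,loss="soft_l1",f_scale=.003).x
        pl=np.linalg.lstsq(np.column_stack([Q[:,2]-k[1],np.ones(len(Q))]),Q[:,0],rcond=None)[0]; sl,x0=pl
    d=np.hypot(*(Q[:,1:]-k).T); w=p+r.apply([x0,*k]); print("held: yz",k,"x0",x0,"slope",sl,"rim-top world",w,len(Q),np.percentile(d,[3,50,97]))
    return w
E
python3 - <<'E'
from look import *
w=held()
t=np.array([.495,-.0195]); p,r=pose(); p1=p+np.append(t-w[:2],.060-w[2]); 
print("p1",p1); rows(p1,Rt(-2.3),5)
E
```

```text
held: yz [0.0006 0.0544] x0 0.17375424608648707 slope 0.030081855567880362 rim-top world [ 0.4938 -0.0195  0.1236] 5036 [0.0507 0.0553 0.0602]
p1 [ 0.4405 -0.0177  0.2337]
[[5, 31.8, 0.0, 0.6, -0.1, 0.01, -0.0], [5, 31.8, 0.0, 0.6, -0.1, 0.01, -0.0]]
```

Emit:
arm_command --pt "5 32 0 1 0 0 0" --pt "5 32 0 0 0 0 0" --pt "5 0 0 0 0 0 0" --pt "5 0 0 0 0 0 0"

```text
clock: 5.78
position: [0.4406, -0.018, 0.2339]
ee_rot: [0.034, 1.57, -0.035]
force: [0.9, -0.8, -1.4]
width: 0.102
```

Emit:
arm_command --pt "5 6 0 0 0 0 0" --pt "5 5 0 0 0 0 0" --pt "5 3 0 0 0 0 0" --pt "5 0 0 0 0 0 0"

```text
clock: 6.28
position: [0.4396, -0.0182, 0.2192]
ee_rot: [0.035, 1.571, -0.035]
force: [-0.2, 0.3, -1.5]
width: 0.104
```

Run:
```python
from look import *
st(); held(.1745)
```

```text
6.275 p [ 0.4396 -0.0182  0.2192] R [[-0.0002963243053463738, 0.044355449071227834, 0.9990157688092794], [2.7101816841523102e-05, 0.9990158126594402, -0.04435544297929849], [-0.9999999557286977, 1.3931546558890173e-05, -0.0002972347799730102]] F [-0.155   0.322  -1.5421] w 0.10357924693947511
held: yz [0.001  0.0554] x0 0.17366949738247173 slope 0.02931674941111484 rim-top world [ 0.495  -0.0197  0.0457] 5069 [0.0507 0.0553 0.0602]
```

Emit:
arm_command --pt "5 1.5 0 0 0 0 0" --pt "5 0 0 0 0 0 0" --pt "16 0 0 0 0 0 0" --pt "40 0 0 0 0 0 0" --pt "40 0 0 0 0 0 0"

```text
clock: 6.95
position: [0.4398, -0.0182, 0.2179]
ee_rot: [0.035, 1.57, -0.035]
force: [-0.4, 0.7, 0.5]
width: 0.344
```

Emit:
arm_command --pt "45 -40 0 0 0 0 0" --pt "50 -60 0 0 0 0 0" --pt "50 -40 0 0 0 0 0" --pt "50 0 0 0 0 0 0"

```text
clock: 7.45
position: [0.4406, -0.0183, 0.3606]
ee_rot: [0.036, 1.565, -0.033]
force: [0.1, 0.5, -0.8]
width: 0.546
```

Run:
```python
from look import *
st()
f,W,im=shot("top"); save(f,"top1.png"); S=shot("scene")[1]
for c in((.4945,-.02),(.661,-.0997),(.6128,-.240),(.4175,-.261)): print(rim(W,c),rim(S,c))
print(rim(shot("wrist")[1],(.4945,-.02)))
p,r=near((.6610,-.0985),.35); rows(p,r,50)
```

```text
7.45 p [ 0.4406 -0.0183  0.3606] R [[0.005839444868715515, 0.044082697900437486, 0.999010819075271], [0.0016515880473786451, 0.9990260644471369, -0.04409302452981312], [-0.9999815864007432, 0.0019074331138234334, 0.005760951168800321]] F [ 0.0659  0.5383 -0.7584] w 0.5459044014335518
(array([ 0.4945, -0.02  ]), np.int64(0), np.float64(nan)) (array([ 0.4957, -0.0233]), np.int64(521), np.float64(0.044669797296151836))
(array([ 0.6601, -0.0975]), np.int64(616), np.float64(0.04556454023760492)) (array([ 0.6611, -0.1017]), np.int64(612), np.float64(0.044787099687822685))
(array([ 0.612 , -0.2377]), np.int64(708), np.float64(0.045782522653220914)) (array([ 0.6134, -0.2419]), np.int64(668), np.float64(0.044774242036670575))
(array([ 0.417 , -0.2587]), np.int64(757), np.float64(0.0459060677474461)) (array([ 0.4181, -0.2629]), np.int64(630), np.float64(0.044520270885864854))
(array([ 0.4954, -0.0187]), np.int64(3307), np.float64(0.044733649550631416))
[[50, 1.7, -16.2, 42.5, 1.49, -0.01, 0.0], [50, 1.8, -15.1, 42.9, 1.49, -0.01, 0.0], [50, 1.8, -14.0, 43.3, 1.49, -0.01, 0.0], [50, 1.8, -12.9, 43.6, 1.49, -0.01, 0.0]]
  return np.nanmean(a, axis, out=out, keepdims=keepdims)
```

Emit:
arm_command --pt "50 2 -16 43 1.5 0 0" --pt "50 2 -15 43 1.5 0 0" --pt "50 2 -14 43 1.5 0 0" --pt "50 2 -13 43 1.5 0 0" --pt "50 0 0 0 0 0 0"

```text
clock: 8.22
position: [0.6079, -0.0919, 0.3472]
ee_rot: [0.117, 1.57, -0.121]
force: [-0.7, 1.2, -0.2]
width: 0.545
```

Run:
```python
from look import *
st()
c,W,f=look((.6606,-.099)); print(rim(shot("wrist")[1],c))
p,r=near(c,.217); print(p);rows(p,r,50)
```

```text
8.225 p [ 0.6079 -0.0919  0.3472] R [[-0.002679824272920739, 0.15061130487549884, 0.9885894260943547], [-0.0020770420300660203, 0.9885900050816359, -0.15061702343724825], [-0.9999942522026172, -0.002456968943799029, -0.0023364214811550377]] F [-0.7254  1.2018 -0.2225] w 0.5454100229153791
rim (array([ 0.6616, -0.0977]), np.int64(3490), np.float64(0.04479241196223152))
(array([ 0.6617, -0.0977]), np.int64(3477), np.float64(0.04477138282129184))
[ 0.6067 -0.0896  0.217 ]
[[50, 43.6, 0.4, 0.4, -0.06, -0.07, 0.02], [50, 43.6, 0.4, 0.4, -0.06, -0.07, 0.02], [50, 43.6, 0.4, 0.3, -0.06, -0.07, 0.02]]
```

Emit:
arm_command --pt "50 44 0.5 0.4 0 0 0" --pt "50 44 0.5 0.3 0 0 0" --pt "50 42 0.3 0.3 0 0 0" --pt "50 0 0 0 0 0 0"

```text
clock: 8.82
position: [0.6051, -0.0882, 0.217]
ee_rot: [0.117, 1.575, -0.116]
force: [0.2, -0.6, 0.5]
width: 0.547
```

Emit:
arm_command --pt "5 0 0 0 0 0 0" --pt "5 0 0 0 0 0 0" --pt "5 0 0 0 0 0 0" --pt "5 0 0 0 0 0 0"

```text
clock: 9.32
position: [0.6077, -0.0892, 0.2206]
ee_rot: [0.117, 1.566, -0.117]
force: [0.1, -0.1, -0.0]
width: 0.162
```

Emit:
arm_command --pt "5 -5 0 0 0 0 0" --pt "5 -20 0 0 0 0 0" --pt "5 -40 0 0 0 0 0" --pt "5 -40 0 0 0 0 0" --pt "5 0 0 0 0 0 0"

```text
clock: 9.95
position: [0.6085, -0.0899, 0.3294]
ee_rot: [0.117, 1.561, -0.117]
force: [-0.0, 0.4, -1.4]
width: 0.09
```

Run:
```python
from look import *
st(); w=held(.1715)
t=np.array([.4954,-.0187]); p,r=pose(); p1=p+np.append(t-w[:2],.12-w[2]); e=R.from_euler("z",7,degrees=True)
a=math.degrees(math.atan2(t[1],t[0])); q=np.array([.4405,-.0177,.295]); rows(q,Rt(-3),5)
```

```text
9.95 p [ 0.6085 -0.0899  0.3294] R [[0.006936771408346254, 0.14893649290183386, 0.9888224321305268], [-0.0004172039653069365, 0.9888465684495312, -0.1489372015529964], [-0.9999758532801077, 0.0006206026817026228, 0.006921539498679574]] F [-0.047   0.4288 -1.397 ] w 0.09004501737689438
held: yz [-0.0052  0.0566] x0 0.17602543259025305 slope 0.040308922763805564 rim-top world [ 0.6637 -0.103   0.1515] 4646 [0.0507 0.0553 0.0601]
[[5, 7.9, 11.5, -44.1, -1.39, 0.06, -0.01], [5, 8.0, 12.6, -43.8, -1.39, 0.06, -0.01], [5, 8.0, 13.6, -43.5, -1.39, 0.06, -0.01], [5, 8.0, 14.7, -43.1, -1.39, 0.06, -0.01]]
```

Emit:
arm_command --pt "5 30 0 0 0 0 0" --pt "5 40 0 0 0 0 0" --pt "5 30 0 0 0 0 0" --pt "5 6 0 0 0 0 0" --pt "5 0 0 0 0 0 0"

```text
clock: 10.62
position: [0.6065, -0.0891, 0.2184]
ee_rot: [0.118, 1.571, -0.117]
force: [-2.4, 1.1, 5.3]
width: 0.088
```

Emit:
arm_command --pt "16 0 0 0 0 0 0" --pt "50 0 0 0 0 0 0" --pt "50 0 0 0 0 0 0" --pt "50 0 0 0 0 0 0"

```text
clock: 11.12
position: [0.6076, -0.0892, 0.2189]
ee_rot: [0.117, 1.567, -0.117]
force: [-0.0, -0.3, 0.0]
width: 0.453
```

Emit:
arm_command --pt "50 -60 0 0 0 0 0" --pt "50 -50 0 0 0 0 0" --pt "50 0 0 0 0 0 0" --pt "50 0 0 0 0 0 0" --pt "50 0 0 0 0 0 0"

```text
clock: 11.75
position: [0.607, -0.0889, 0.3274]
ee_rot: [0.117, 1.57, -0.117]
force: [-0.3, -1.2, -0.2]
width: 0.547
```

Run:
```python
from look import *
st()
c,W,f=look((.6637,-.1))
p,r=near(c,.2155); print(p);rows(p,r,50)
```

```text
11.75 p [ 0.607  -0.0889  0.3274] R [[-0.0024496182936228905, 0.14836651246337212, 0.9889294096899292], [0.00021754449464177206, 0.9889324324669979, -0.1483664270962253], [-0.999996976017732, -0.00014830496530701676, -0.0024547832957038107]] F [-0.3006 -1.2062 -0.1644] w 0.5473178565567111
rim (array([ 0.6626, -0.1018]), np.int64(3541), np.float64(0.04477633256624275))
[ 0.6077 -0.0934  0.2155]
[[50, 56.0, -2.1, 0.8, 0.1, -0.07, 0.01], [50, 56.0, -2.1, 0.7, 0.1, -0.07, 0.01]]
```

Emit:
arm_command --pt "50 50 -2 0.5 0 0 0" --pt "50 50 -2 0.5 0 0 0" --pt "50 12 0 0 0 0 0" --pt "50 0 0 0 0 0 0" --pt "20 0 0 0 0 0 0"

```text
clock: 12.42
position: [0.6087, -0.0935, 0.2186]
ee_rot: [0.117, 1.565, -0.117]
force: [0.7, 0.1, 0.3]
width: 0.477
```

Emit:
arm_command --pt "5 0 0 0 0 0 0" --pt "5 0 0 0 0 0 0" --pt "5 0 0 0 0 0 0" --pt "5 0 0 0 0 0 0" --pt "5 0 0 0 0 0 0"

```text
clock: 13.05
position: [0.6079, -0.0933, 0.2169]
ee_rot: [0.117, 1.568, -0.117]
force: [-1.1, 0.5, 2.2]
width: 0.091
```

Emit:
arm_command --pt "5 0 0 0 0 0 0" --pt "5 0 0 0 0 0 0"

```text
clock: 13.3
position: [0.6078, -0.0933, 0.2169]
ee_rot: [0.117, 1.568, -0.117]
force: [-1.1, 0.4, 1.9]
width: 0.091
```

Emit:
arm_command --pt "5 -5 0 0 0 0 0" --pt "5 -20 0 0 0 0 0" --pt "5 -40 0 0 0 0 0" --pt "5 -40 0 0 0 0 0" --pt "5 0 0 0 0 0 0"

```text
clock: 13.92
position: [0.6089, -0.094, 0.3264]
ee_rot: [0.117, 1.561, -0.117]
force: [0.0, 0.1, -1.0]
width: 0.088
```

Run:
```python
from look import *
st(); w=held(.169); q=np.array([.4405,-.0177,.295]); rows(q,Rt(-3),5)
```

```text
13.925 p [ 0.6089 -0.094   0.3264] R [[0.0070023136798584296, 0.1488262903991044, 0.9888385626021926], [-0.0004517195927016132, 0.9888631759350675, -0.1488267960718821], [-0.9999753814732334, 0.000595454157317335, 0.006991557895640821]] F [ 0.0444  0.1198 -1.0262] w 0.08779647272918276
held: yz [-0.0045  0.0563] x0 0.1705688722103959 slope 0.008568913420435769 rim-top world [ 0.664  -0.1063  0.1539] 4989 [0.0507 0.0553 0.0601]
[[5, 7.1, 12.5, -44.3, -1.39, 0.05, -0.01], [5, 7.2, 13.6, -44.0, -1.39, 0.05, -0.01], [5, 7.2, 14.6, -43.7, -1.39, 0.05, -0.01], [5, 7.3, 15.7, -43.3, -1.39, 0.05, -0.01]]
```

Emit:
arm_command --pt "5 2 13 -44 -1.4 0 0" --pt "5 2 14 -44 -1.4 0 0" --pt "5 2 15 -43 -1.4 0 0" --pt "5 2 17 -43 -1.4 0 0" --pt "5 0 3 0 0 0 0"

```text
clock: 14.6
position: [0.4382, -0.011, 0.3129]
ee_rot: [0.04, 1.575, -0.038]
force: [1.2, -0.5, -0.7]
width: 0.089
```

Emit:
arm_command --pt "5 0 0 0 0 0 0" --pt "5 0 0 0 0 0 0"

```text
clock: 14.85
position: [0.4425, -0.0125, 0.3139]
ee_rot: [0.04, 1.57, -0.041]
force: [0.4, -0.2, -2.2]
width: 0.088
```

Run:
```python
from look import *
st(); w=held(.1705,.01)
t=np.array([.4954,-.0187]); p,r=pose(); p1=p+np.append(t-w[:2],.074-w[2]); 
print("p1",p1); rows(p1,Rt(-3),5)
```

```text
14.85 p [ 0.4425 -0.0125  0.3139] R [[0.0006388331830072813, 0.052097123252035735, 0.998641818492009], [-0.0005998844818718187, 0.9986418625473897, -0.05209674180300432], [-0.9999996160153126, -0.0005657886024712892, 0.0006692178155245365]] F [ 0.3686 -0.233  -2.1695] w 0.08764625836335654
held: yz [-0.0042  0.0551] x0 0.1727057904081214 slope 0.01074128177447269 rim-top world [ 0.4973 -0.0197  0.1412] 4952 [0.0507 0.0553 0.0601]
p1 [ 0.4405 -0.0116  0.2467]
[[5, 33.6, 0.5, -1.0, 0.0, 0.01, 0.02], [5, 33.6, 0.5, -1.0, 0.0, 0.01, 0.02]]
```

Emit:
arm_command --pt "5 33 0.5 -1 0 0 0" --pt "5 33 0.5 -1 0 0 0" --pt "5 0 0 0 0 0 0" --pt "5 0 0 0 0 0 0" --newtons 50

```text
clock: 15.4
position: [0.4404, -0.0115, 0.2485]
ee_rot: [0.041, 1.57, -0.041]
force: [0.3, -0.3, -1.1]
width: 0.096
```

Emit:
arm_command --pt "5 5 0 0 0 0 0" --pt "5 5 0 0 0 0 0" --pt "5 3 0 0 0 0 0" --pt "5 0 0 0 0 0 0" --pt "5 0 0 0 0 0 0"

```text
clock: 16.02
position: [0.4398, -0.011, 0.2349]
ee_rot: [0.04, 1.57, -0.04]
force: [-1.0, 0.1, -0.6]
width: 0.09
```

Run:
```python
from look import *
st(); held(.172,.01)
```

```text
16.025 p [ 0.4398 -0.011   0.2349] R [[8.297785432470617e-05, 0.05137696657428263, 0.998679328123047], [1.0626778230771183e-05, 0.9986793314594695, -0.05137696762887792], [-0.9999999965008737, 1.4875894279172547e-05, 8.232229645305233e-05]] F [-0.9996  0.1365 -0.5771] w 0.08954481700717783
held: yz [-0.0043  0.0549] x0 0.1727694932811795 slope 0.010822431040763199 rim-top world [ 0.4944 -0.0181  0.0622] 4961 [0.0508 0.0553 0.0601]
```

Emit:
arm_command --pt "5 1.5 0 0 0 0 0" --pt "5 1.5 0 0 0 0 0" --pt "5 0 0 0 0 0 0"

```text
clock: 16.45
position: [0.4397, -0.011, 0.2317]
ee_rot: [0.04, 1.571, -0.04]
force: [-0.1, 0.3, -0.9]
width: 0.088
```

Emit:
arm_command --pt "14 0 0 0 0 0 0" --pt "20 0 0 0 0 0 0" --pt "40 0 0 0 0 0 0" --pt "40 0 0 0 0 0 0" --pt "40 0 0 0 0 0 0"

```text
clock: 17.08
position: [0.4397, -0.011, 0.2319]
ee_rot: [0.04, 1.57, -0.04]
force: [-0.1, 0.3, -0.3]
width: 0.429
```

Emit:
arm_command --pt "45 -40 0 0 0 0 0" --pt "50 -60 0 0 0 0 0" --pt "50 -20 0 0 0 0 0" --pt "50 0 0 0 0 0 0" --pt "50 0 0 0 0 0 0"

```text
clock: 17.7
position: [0.4393, -0.0109, 0.3511]
ee_rot: [0.04, 1.572, -0.04]
force: [-0.3, -0.1, -0.7]
width: 0.543
```

Run:
```python
from look import *
st()
W=shot("top")[1]; S=shot("scene")[1]
print("nest",rim(S,(.4945,-.02),.05,.07),rim(shot("wrist")[1],(.4945,-.02),.05,.07))
for c in((.6128,-.240),(.4175,-.261)): print(rim(W,c),rim(S,c))
p,r=near((.6130,-.2395),.35); rows(p,r,50)
```

```text
17.7 p [ 0.4393 -0.0109  0.3511] R [[-0.001089849369528384, 0.051057548419244786, 0.9986951181305375], [3.158814268239621e-05, 0.9986957125014093, -0.05105754433471714], [-0.9999994056150938, -2.409810861514136e-05, -0.0010900407057448103]] F [-0.2947 -0.0882 -0.7405] w 0.5434554755200568
nest (array([ 0.495 , -0.0219]), np.int64(546), np.float64(0.05861690685611576)) (array([ 0.4949, -0.0172]), np.int64(3480), np.float64(0.05876442266824669))
(array([ 0.612 , -0.2379]), np.int64(708), np.float64(0.045742978133898826)) (array([ 0.6135, -0.2419]), np.int64(668), np.float64(0.04488852033864443))
(array([ 0.4444, -0.2796]), np.int64(752), np.float64(0.04573112334202889)) (array([ 0.4454, -0.2833]), np.int64(648), np.float64(0.044953159864153824))
[[50, 0.1, -40.3, 26.5, 3.68, -0.02, 0.01], [50, 0.1, -38.6, 29.0, 3.68, -0.02, 0.01], [50, 0.1, -36.6, 31.5, 3.68, -0.02, 0.01], [50, 0.2, -34.5, 33.7, 3.68, -0.02, 0.01], [50, 0.2, -32.3, 35.9, 3.68, -0.02, 0.01]]
```

Emit:
arm_command --pt "50 0 -40 26 3.7 0 0" --pt "50 0 -39 29 3.7 0 0" --pt "50 0 -37 31 3.7 0 0" --pt "50 0 -35 34 3.7 0 0" --pt "50 0 -32 36 3.7 0 0"

```text
clock: 18.48
position: [0.5614, -0.2214, 0.3506]
ee_rot: [0.295, 1.552, -0.295]
force: [1.2, -0.1, -0.8]
width: 0.542
```

Emit:
arm_command --pt "50 0 0 0 0 0 0" --pt "50 0 0 0 0 0 0"

```text
clock: 18.73
position: [0.5605, -0.2198, 0.3506]
ee_rot: [0.294, 1.553, -0.294]
force: [0.2, -0.0, -0.0]
width: 0.541
```

Run:
```python
from look import *
st()
c,W,f=look((.6128,-.239)); c=rim(shot("wrist")[1],c)[0]
p,r=near(c,.2155); print(p);rows(p,r,50)
```

```text
18.725 p [ 0.5605 -0.2198  0.3506] R [[-0.0022003316491716607, 0.36570114418733846, 0.9307297307385776], [0.000594254420690804, 0.9307322976298081, -0.36570074789426077], [-0.9999974026977856, -0.00025157267275768835, -0.0022652392529661225]] F [ 0.2436 -0.0122 -0.0152] w 0.5411800950040345
rim (array([ 0.6135, -0.2385]), np.int64(3389), np.float64(0.044791440225139534))
[ 0.5617 -0.2184  0.2155]
[[50, 45.2, 0.3, 0.4, -0.04, -0.03, -0.01], [50, 45.2, 0.3, 0.3, -0.04, -0.03, -0.01], [50, 45.2, 0.3, 0.3, -0.04, -0.03, -0.01]]
```

Emit:
arm_command --pt "50 45 0 0.4 0 0 0" --pt "50 45 0 0.3 0 0 0" --pt "50 45 0 0.3 0 0 0" --pt "50 0 0 0 0 0 0" --pt "30 0 0 0 0 0 0"

```text
clock: 19.45
position: [0.5622, -0.2202, 0.2184]
ee_rot: [0.293, 1.549, -0.293]
force: [0.6, -0.2, 1.1]
width: 0.474
```

Emit:
arm_command --pt "5 0 0 0 0 0 0" --pt "5 0 0 0 0 0 0" --pt "5 0 0 0 0 0 0" --pt "5 0 0 0 0 0 0" --pt "5 0 0 0 0 0 0"

```text
clock: 20.08
position: [0.5617, -0.2203, 0.217]
ee_rot: [0.294, 1.551, -0.293]
force: [-0.4, 1.1, 3.2]
width: 0.089
```

Emit:
arm_command --pt "5 -5 0 0 0 0 0" --pt "5 -20 0 0 0 0 0" --pt "5 -40 0 0 0 0 0" --pt "5 -40 0 0 0 0 0" --pt "5 0 0 0 0 0 0"

```text
clock: 20.7
position: [0.5625, -0.2214, 0.3262]
ee_rot: [0.293, 1.544, -0.294]
force: [0.5, 0.8, -0.7]
width: 0.093
```

Run:
```python
from look import *
st(); w=held(.169,.01); t=np.array([.4952,-.0185])
p,r=pose(); k=r.inv().apply(w-p); r1=Rt(-12); p1=np.append(t,.15)-r1.apply(k); print(p1); rows(p1,r1,5)
```

```text
20.7 p [ 0.5625 -0.2214  0.3262] R [[0.006436561658469675, 0.36591914957659294, 0.9306243853710043], [-0.0019194723024122395, 0.930646470094183, -0.36591455741377277], [-0.999977442895637, 0.00056892387885632, 0.006692535059532878]] F [ 0.4536  0.7759 -0.6637] w 0.09261754655054377
held: yz [0.003  0.0564] x0 0.17083347869302362 slope 0.006694808471637918 rim-top world [ 0.6162 -0.2387  0.1535] 5356 [0.0507 0.0553 0.0602]
[ 0.4394 -0.0097  0.3208]
[[5, 0.5, 30.3, -38.3, -1.89, 0.04, -0.0], [5, 0.6, 31.6, -37.2, -1.89, 0.04, -0.0], [5, 0.6, 32.8, -36.2, -1.89, 0.04, -0.0], [5, 0.6, 33.9, -35.1, -1.89, 0.04, -0.0], [5, 0.6, 35.1, -33.9, -1.89, 0.04, -0.0]]
```

Emit:
arm_command --pt "5 0 30 -38 -1.9 0 0" --pt "5 0 32 -37 -1.9 0 0" --pt "5 0 33 -36 -1.9 0 0" --pt "5 0 34 -35 -1.9 0 0" --pt "5 0 35 -34 -1.9 0 0"

```text
clock: 21.38
position: [0.4384, -0.008, 0.3213]
ee_rot: [0.163, 1.566, -0.163]
force: [1.3, 1.3, -0.7]
width: 0.083
```

Emit:
arm_command --pt "5 0 0 0 0 0 0" --pt "5 0 0 0 0 0 0" --pt "5 0 0 0 0 0 0"

```text
clock: 21.75
position: [0.4402, -0.0104, 0.3218]
ee_rot: [0.165, 1.564, -0.166]
force: [0.6, -0.0, -0.7]
width: 0.087
```

Run:
```python
from look import *
st(); w=held(.171,.01)
t=np.array([.4952,-.0185]); p,r=pose(); p1=p+np.append(t-w[:2],.088-w[2]); 
print("p1",p1); rows(p1,Rt(-12),5)
```

```text
21.75 p [ 0.4402 -0.0104  0.3218] R [[0.00018380693440173124, 0.208970204404521, 0.9779219906956504], [-0.0006600184957601674, 0.9779218195632366, -0.20897004378071526], [-0.9999997652952706, -0.000607036458140614, 0.0003176730117082083]] F [ 0.5745 -0.045  -0.7013] w 0.0872076144132153
held: yz [0.0032 0.0551] x0 0.17287030788246577 slope 0.01037358996442982 rim-top world [ 0.4947 -0.0188  0.149 ] 5285 [0.0507 0.0553 0.0602]
p1 [ 0.4407 -0.01    0.2609]
[[5, 30.5, 0.2, 0.2, -0.03, 0.01, 0.02], [5, 30.5, 0.2, 0.2, -0.03, 0.01, 0.02]]
```

Emit:
arm_command --pt "5 30 0 0 0 0 0" --pt "5 30 0 0 0 0 0" --pt "5 0 0 0 0 0 0" --pt "5 0 0 0 0 0 0"

```text
clock: 22.3
position: [0.4402, -0.01, 0.2625]
ee_rot: [0.165, 1.564, -0.165]
force: [0.3, 0.2, -0.7]
width: 0.092
```

Emit:
arm_command --pt "5 5 0 0 0 0 0" --pt "5 5 0 0 0 0 0" --pt "5 3 0 0 0 0 0" --pt "5 2 0 0 0 0 0" --pt "5 0 0 0 0 0 0"

```text
clock: 22.92
position: [0.4397, -0.0093, 0.2468]
ee_rot: [0.164, 1.565, -0.164]
force: [0.0, 0.8, -2.3]
width: 0.088
```

Run:
```python
from look import *
st(); held(.172,.01)
```

```text
22.925 p [ 0.4397 -0.0093  0.2468] R [[-0.00024033781702570423, 0.20692748899260946, 0.9783562523625775], [-7.53193842442379e-05, 0.9783562740976819, -0.2069275120922594], [-0.9999999682823617, -0.00012342169703827288, -0.00021955036013598939]] F [ 0.042   0.7945 -2.3018] w 0.08808879140347145
held: yz [0.0032 0.055 ] x0 0.17300923924516484 slope 0.00972909164254649 rim-top world [ 0.4942 -0.0176  0.0738] 5283 [0.0507 0.0553 0.0602]
```

Emit:
arm_command --pt "5 1 0 0 0 0 0" --pt "5 0 0 0 0 0 0" --pt "14 0 0 0 0 0 0" --pt "20 0 0 0 0 0 0" --pt "40 0 0 0 0 0 0"

```text
clock: 23.6
position: [0.4398, -0.0093, 0.2459]
ee_rot: [0.164, 1.564, -0.164]
force: [-0.2, -0.9, 0.4]
width: 0.279
```

Emit:
arm_command --pt "40 0 0 0 0 0 0" --pt "40 0 0 0 0 0 0" --pt "45 -40 0 0 0 0 0" --pt "50 -60 0 0 0 0 0" --pt "50 0 0 0 0 0 0"

```text
clock: 24.22
position: [0.4411, -0.0097, 0.3492]
ee_rot: [0.166, 1.558, -0.161]
force: [1.1, 0.1, -0.9]
width: 0.538
```

Run:
```python
from look import *
st()
W=shot("top")[1]; S=shot("scene")[1]
print("nest",rim(S,(.4945,-.02),.064,.084),rim(shot("wrist")[1],(.4945,-.02),.064,.084))
for c in((.4449,-.2815),): print(rim(W,c),rim(S,c))
p,r=near((.445,-.2805),.345); rows(p,r,50)
```

```text
24.225 p [ 0.4411 -0.0097  0.3492] R [[0.006789152589888436, 0.20685153288668676, 0.9783487878816731], [0.002094248865512599, 0.9783662491803993, -0.20686975754412765], [-0.9999747604458827, 0.0034533761892971415, 0.006209079166405118]] F [ 1.1143  0.053  -0.9439] w 0.5381088748901331
nest (array([ 0.4953, -0.0213]), np.int64(542), np.float64(0.07242480358214565)) (array([ 0.4949, -0.017 ]), np.int64(3945), np.float64(0.0727605546633392))
(array([ 0.4442, -0.2795]), np.int64(764), np.float64(0.04570657092245889)) (array([ 0.4454, -0.2834]), np.int64(647), np.float64(0.044963512507724124))
[[50, 0.1, -49.0, 1.9, 4.06, -0.01, -0.0], [50, 0.1, -48.8, 5.4, 4.06, -0.01, -0.0], [50, 0.1, -48.3, 8.8, 4.06, -0.01, -0.0], [50, 0.1, -47.5, 12.2, 4.06, -0.01, -0.0], [50, 0.1, -46.5, 15.5, 4.06, -0.01, -0.0]]
```

Three nested (rim heights 45, 59, 73 mm). Now the fourth cap, which was the one knocked aside.

Emit:
arm_command --pt "50 0 -49 2 4.1 0 0" --pt "50 0 -49 5 4.1 0 0" --pt "50 0 -48 9 4.1 0 0" --pt "50 0 -48 12 4.1 0 0" --pt "50 0 -46 15 4.1 0 0"

```text
clock: 25.0
position: [0.3965, -0.2518, 0.3445]
ee_rot: [0.446, 1.527, -0.446]
force: [0.4, -0.1, 0.8]
width: 0.544
```

Emit:
arm_command --pt "50 0 0 0 0 0 0" --pt "50 0 0 0 0 0 0"

```text
clock: 25.25
position: [0.397, -0.2501, 0.3447]
ee_rot: [0.444, 1.528, -0.444]
force: [0.4, 0.5, 0.3]
width: 0.547
```

Run:
```python
from look import *
st()
c,W,f=look((.445,-.281)); c=rim(shot("wrist")[1],c)[0]
p,r=near(c,.2155); print(p);rows(p,r,50)
```

```text
25.25 p [ 0.397  -0.2501  0.3447] R [[-0.002533438706029678, 0.5366351962022367, 0.8438105521296294], [0.0008764329418783912, 0.8438141275255677, -0.5366348386506078], [-0.9999964067703552, -0.0006199881066504265, -0.0026080761350908976]] F [0.4315 0.4773 0.3269] w 0.5467596486280031
rim (array([ 0.4451, -0.2797]), np.int64(3486), np.float64(0.04474779140596244))
[ 0.3981 -0.2502  0.2155]
[[50, 43.2, -0.1, 0.4, -0.06, -0.03, -0.0], [50, 43.2, -0.1, 0.3, -0.06, -0.03, -0.0], [50, 43.2, -0.1, 0.3, -0.06, -0.03, -0.0]]
```

Emit:
arm_command --pt "50 43 0 0.4 0 0 0" --pt "50 43 0 0.3 0 0 0" --pt "50 43 0 0.3 0 0 0" --pt "50 0 0 0 0 0 0" --pt "30 0 0 0 0 0 0"

```text
clock: 25.98
position: [0.3987, -0.251, 0.2179]
ee_rot: [0.443, 1.524, -0.443]
force: [-0.2, -0.3, -0.0]
width: 0.48
```

Emit:
arm_command --pt "5 0 0 0 0 0 0" --pt "5 0 0 0 0 0 0" --pt "5 0 0 0 0 0 0" --pt "5 0 0 0 0 0 0" --pt "5 0 0 0 0 0 0"

```text
clock: 26.6
position: [0.3982, -0.251, 0.2169]
ee_rot: [0.444, 1.525, -0.443]
force: [-0.4, 1.2, 1.9]
width: 0.09
```

Emit:
arm_command --pt "5 -5 0 0 0 0 0" --pt "5 -20 0 0 0 0 0" --pt "5 -40 0 0 0 0 0" --pt "5 -40 0 0 0 0 0" --pt "5 0 0 0 0 0 0"

```text
clock: 27.22
position: [0.3988, -0.2519, 0.3242]
ee_rot: [0.443, 1.52, -0.443]
force: [-0.1, 0.5, -1.2]
width: 0.086
```

Run:
```python
from look import *
st(); w=held(.169,.01); t=np.array([.495,-.018])
p,r=pose(); k=r.inv().apply(w-p); r1=Rt(-15); p1=np.append(t,.16)-r1.apply(k); print(p1); rows(p1,r1,5)
```

```text
27.225 p [ 0.3988 -0.2519  0.3242] R [[0.0045245230950548, 0.5364475538718645, 0.8439215310890317], [-0.0013924151949184504, 0.8439327308761203, -0.5364472079672881], [-0.9999887948725662, 0.001252078618518393, 0.004565350856809647]] F [-0.133   0.4604 -1.1678] w 0.08564336903294147
held: yz [0.0022 0.0562] x0 0.17138461565720225 slope 0.008144461444949343 rim-top world [ 0.4475 -0.2795  0.1515] 5288 [0.0507 0.0553 0.0602]
[ 0.4402 -0.0056  0.3314]
[[5, -1.7, 45.9, -19.3, -3.48, 0.03, -0.01], [5, -1.7, 47.0, -16.5, -3.48, 0.03, -0.01], [5, -1.7, 47.9, -13.6, -3.48, 0.03, -0.01], [5, -1.7, 48.7, -10.6, -3.48, 0.03, -0.01], [5, -1.7, 49.2, -7.7, -3.48, 0.03, -0.01]]
```

Emit:
arm_command --pt "5 -5 46 -19 -3.5 0 0" --pt "5 -4 47 -16 -3.5 0 0" --pt "5 0 48 -14 -3.5 0 0" --pt "5 0 49 -11 -3.5 0 0" --pt "5 0 49 -8 -3.5 0 0"

```text
clock: 27.9
position: [0.4391, -0.0036, 0.3299]
ee_rot: [0.203, 1.563, -0.203]
force: [0.8, -0.1, -0.9]
width: 0.089
```

Emit:
arm_command --pt "5 0 0 0 0 0 0" --pt "5 0 0 0 0 0 0" --pt "5 0 0 0 0 0 0"

```text
clock: 28.28
position: [0.4392, -0.0066, 0.3305]
ee_rot: [0.206, 1.562, -0.207]
force: [0.8, -0.1, -0.7]
width: 0.088
```

Run:
```python
from look import *
st(); w=held(.171,.01)
t=np.array([.495,-.018]); p,r=pose(); p1=p+np.append(t-w[:2],.103-w[2]); 
print("p1",p1); rows(p1,Rt(-15),5)
```

```text
28.275 p [ 0.4392 -0.0066  0.3305] R [[-0.0007606858132724326, 0.2603860052730656, 0.9655042980821104], [-0.00046642850616268605, 0.9655043800113787, -0.2603863948505985], [-0.9999996019006919, -0.0006484109639801061, -0.0006129940290619529]] F [ 0.8431 -0.1062 -0.6858] w 0.08812347619589893
held: yz [0.0019 0.0549] x0 0.17305663015214287 slope 0.009550778391132135 rim-top world [ 0.4928 -0.0191  0.1576] 5219 [0.0507 0.0553 0.0602]
p1 [ 0.4416 -0.0055  0.2761]
[[5, 54.6, 1.6, 1.9, -0.09, -0.02, 0.02]]
```

Emit:
arm_command --pt "5 27 0.8 1 0 0 0" --pt "5 27 0.8 1 0 0 0" --pt "5 0 0 0 0 0 0" --pt "5 0 0 0 0 0 0"

```text
clock: 28.82
position: [0.4422, -0.005, 0.2775]
ee_rot: [0.206, 1.56, -0.206]
force: [0.3, -0.2, -0.4]
width: 0.086
```

Emit:
arm_command --pt "5 5 0 0 0 0 0" --pt "5 5 0 0 0 0 0" --pt "5 3 0 0 0 0 0" --pt "5 2 0 0 0 0 0" --pt "5 0 0 0 0 0 0"

```text
clock: 29.45
position: [0.4419, -0.0043, 0.2617]
ee_rot: [0.205, 1.561, -0.205]
force: [0.1, 0.1, -1.4]
width: 0.088
```

Run:
```python
from look import *
st(); held(.172,.01)
```

```text
29.45 p [ 0.4419 -0.0043  0.2617] R [[-0.0002601587855053378, 0.2578304182727129, 0.9661901509178845], [-8.357778087797474e-05, 0.9661901746343413, -0.2578304471058757], [-0.9999999626660798, -0.0001478288847052145, -0.00022981396819798938]] F [ 0.0961  0.1225 -1.3845] w 0.08838191533471765
held: yz [0.002  0.0549] x0 0.17300460238916246 slope 0.00966334456067883 rim-top world [ 0.4955 -0.0165  0.0888] 5236 [0.0507 0.0553 0.0602]
```

Emit:
arm_command --pt "5 1.5 0 0 0 0 0" --pt "5 0 0 0 0 0 0" --pt "14 0 0 0 0 0 0" --pt "20 0 0 0 0 0 0" --pt "40 0 0 0 0 0 0"

```text
clock: 30.12
position: [0.442, -0.0043, 0.2604]
ee_rot: [0.205, 1.561, -0.205]
force: [-0.5, 0.2, -0.6]
width: 0.281
```

Emit:
arm_command --pt "40 0 0 0 0 0 0" --pt "40 0 0 0 0 0 0" --pt "45 -40 0 0 0 0 0" --pt "50 -60 0 0 0 0 0" --pt "50 0 0 0 0 0 0"

```text
clock: 30.75
position: [0.4433, -0.0047, 0.3637]
ee_rot: [0.207, 1.555, -0.202]
force: [-0.3, 0.4, -0.9]
width: 0.544
```

Run:
```python
from look import *
st()
f,S,_=shot("scene"); cv2.imwrite("pics/n4.png",cv2.resize(f[160:300,200:380],None,fx=3,fy=3)[...,::-1])
print("nest",rim(S,(.4945,-.02),.078,.098),rim(shot("wrist")[1],(.4945,-.02),.078,.098))
```

```text
30.75 p [ 0.4433 -0.0047  0.3637] R [[0.006609006247475846, 0.257603628659296, 0.9662280742857682], [0.0022052763736508108, 0.9662430725834941, -0.25762271142219584], [-0.9999757286017178, 0.0038334300530614984, 0.005817819307235461]] F [-0.315   0.4262 -0.8877] w 0.5436082541656121
nest (array([ 0.4964, -0.0205]), np.int64(533), np.float64(0.08688636609843248)) (array([ 0.4962, -0.016 ]), np.int64(3883), np.float64(0.08676511024223194))
```

View pics/n4.png

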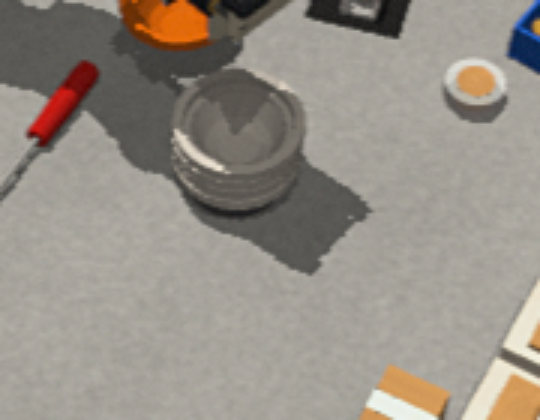

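Four caps nest in the ring: crop centre (238,140), rim heights step 14 mm each to 87 mm. Before gripping the cup, I'll try the pouring poses unloaded on the way to it.

```bash
cat > cup.py <<'E'
from look import *
TH=30.
def pour(lip,tau,yaw=-76.1,th=TH,hx=.174,hz=.034):
    """tool pose with cup lip at `lip`, tilt tau (deg), cup heading yaw; grasp hx behind, hz above lip, gripper leant back th"""
    d=np.array([math.cos(math.radians(yaw)),math.sin(math.radians(yaw)),0]); t=math.radians(tau); z=np.array([0,0,1.])
    H=np.array(lip)-hx*(math.cos(t)*d-math.sin(t)*z)+hz*(math.cos(t)*z+math.sin(t)*d)
    r=Rt(yaw+90,tau-th); return H-r.apply([.159,0,0]),r
E
python3 - <<'E'
from cup import *
n=np.array([.496,-.018,.105]); d=np.array([.24,-.971,0])
lip=n-.028*d
for t in(0,30,50,60): print(t,pour(lip,t)[0])
up=np.array([0,0,.06])
a=pour(lip+up,56); b=pour(lip+up,0); print("a"); rows(*a,50); print("b"); rows(*b,50,*a)
E
```

```text
0 [0.4284 0.2553 0.2767]
30 [0.4572 0.139  0.3804]
50 [0.4817 0.0397 0.4096]
60 [ 0.4946 -0.0121  0.4104]
a
[[50, -27.6, 6.1, 10.7, -7.07, 1.65, 6.34], [50, -27.2, 7.9, 10.8, -7.07, 1.65, 6.34], [50, -26.5, 9.5, 11.1, -7.07, 1.65, 6.34], [50, -25.7, 11.0, 11.6, -7.07, 1.65, 6.34]]
b
[[50, 38.7, 28.2, 0.0, 0.0, -0.0, -9.33], [50, 33.6, 34.1, 0.0, 0.0, -0.0, -9.33], [50, 27.6, 39.1, 0.0, 0.0, -0.0, -9.33], [50, 20.9, 43.1, 0.0, 0.0, -0.0, -9.33], [50, 13.7, 45.9, 0.0, 0.0, -0.0, -9.33]]
[[50, 6.0, 47.5, 0.0, 0.0, -0.0, -9.33]]
```

Emit:
arm_command --pt "50 -28 6 11 -7.1 1.6 6.3" --pt "50 -27 8 11 -7.1 1.6 6.3" --pt "50 -26 10 11 -7.1 1.6 6.3" --pt "50 -26 11 12 -7.1 1.6 6.3" --pt "50 0 0 0 0 0 0"

```text
clock: 31.48
position: [0.4914, 0.0084, 0.4706]
ee_rot: [0.165, 1.587, 0.541]
force: [-0.0, -0.3, -0.9]
width: 0.543
```

Emit:
arm_command --pt "50 0 0 0 0 0 0" --pt "50 0 0 0 0 0 0" --pt "50 0 0 0 0 0 0"

```text
clock: 31.85
position: [0.4899, 0.0094, 0.4705]
ee_rot: [0.164, 1.588, 0.542]
force: [0.0, 0.2, -0.0]
width: 0.547
```

Run:
```python
from cup import *
st(); print(np.array(arm.observe()["joints"]))
n=np.array([.496,-.018,.105]); d=np.array([.24,-.971,0])
lip=n-.028*d+np.array([0,0,.06]); a=pour(lip,56); print(a[0],a[1].as_matrix().tolist());
```

```text
31.85 p [0.4899 0.0094 0.4705] R [[-0.10419883722709711, -0.2171772540231529, 0.9705548117728767], [0.4213868740812582, 0.8743053908308451, 0.24088002390432756], [-0.9008749661704155, 0.4340784766595626, 0.00041403908841103343]] F [ 0.0337  0.2194 -0.0113] w 0.5474780450262169
[-0.5155  0.2362  0.689   1.8079 -0.5684  1.3852  0.5918]
[0.4894 0.0086 0.4712] [[-0.10530904247165346, -0.21591553433266814, 0.9707164815781908], [0.4255340972364899, 0.8724741942869529, 0.24022804247726387], [-0.898794046299167, 0.43837114678907746, -1.1102230246251565e-16]]
```

Emit:
arm_command --pt "50 39 28 0 0 0 -9.3" --pt "50 34 34 0 0 0 -9.3" --pt "50 28 39 0 0 0 -9.3" --pt "50 21 43 0 0 0 -9.3" --pt "50 14 46 0 0 0 -9.3"

```text
clock: 32.48
position: [0.439, 0.2154, 0.3565]
ee_rot: [-0.471, 1.495, -0.096]
force: [0.2, 0.2, -0.5]
width: 0.545
```

Emit:
arm_command --pt "50 6 48 0 0 0 -9.3" --pt "50 0 0 0 0 0 0" --pt "50 0 0 0 0 0 0"

```text
clock: 32.85
position: [0.4293, 0.2554, 0.3339]
ee_rot: [-0.59, 1.459, -0.221]
force: [0.0, -0.7, 0.5]
width: 0.548
```

Run:
```python
from cup import *
st(); print(np.array(arm.observe()["joints"]))
f,A,_=shot("top"); B=shot("scene")[1]; C=shot("wrist")[1]
for n,W in(("top",A),("scene",B),("wrist",C)):
    m=(W[...,2]>.056)&(W[...,2]<.075)&(np.hypot(W[...,0]-.459,W[...,1]-.379)<.05); q=W[m]
    if len(q)>5: print(n,len(q),q.mean(0),np.linalg.svd(q[:,:2]-q[:,:2].mean(0))[2][0], np.percentile((q-q.mean(0))[:,:2]@np.array([.24,-.971]),[2,98]),np.percentile((q-q.mean(0))[:,:2]@np.array([.971,.24]),[2,98]),np.percentile(q[:,2],[10,50,90]))
for c in("top","scene","wrist"): 
  for t in("cup_handle","cup_mid","cup_lip","mat_top"): print(c,t,[(np.round(x["point"],4).tolist(),round(x["p"],2)) for x in pinpoint(c,t)][:2])
```

```text
32.85 p [0.4293 0.2554 0.3339] R [[0.12189320572944218, -0.2082414856412865, 0.9704522296614655], [-0.48616168389961845, 0.8398962100140636, 0.2412906411610266], [-0.8653258712790732, -0.5012083798799873, 0.0011386102014969701]] F [ 0.0324 -0.7374  0.4905] w 0.5481366911210231
[-1.3018  0.4534  0.6766  1.9489  0.2325  1.0567 -0.5406]
scene 44 [0.4613 0.3713 0.0655] [ 0.1462 -0.9893] [-0.0272  0.0157] [-0.0073  0.0047] [0.0591 0.0661 0.0704]
top cup_handle []
top cup_mid []
top cup_lip [([0.4968, 0.2177, 0.0117], 0.58)]
top mat_top [([0.4793, 0.2926, 0.0047], 0.82)]
scene cup_handle [([0.4594, 0.3816, 0.0431], 0.81)]
scene cup_mid [([0.4801, 0.2873, 0.0253], 0.74)]
scene cup_lip [([0.5003, 0.2117, 0.0057], 0.94)]
scene mat_top [([0.4783, 0.2946, 0.0068], 0.74)]
wrist cup_handle []
wrist cup_mid []
wrist cup_lip [([0.5009, 0.2176, 0.0069], 0.78), ([0.645, 0.1844, -0.0019], 0.16)]
wrist mat_top [([0.6426, 0.1858, -0.0004], 0.27)]
```

Run:
```python
from cup import *
H=np.array([.459,.381,.0445]); r=Rt(13.9,-30); g=H-r.apply([.159,0,0]); pre=H-r.apply([.229,0,0])
print(g,pre); rows(pre,r,50); rows(g,r,50,pre,r,n=2)
```

```text
[0.4399 0.4582 0.1822] [0.4315 0.4921 0.2428]
[[50, -7.2, 48.8, 11.8, -0.0, 0.02, 0.01], [50, -7.2, 48.8, 11.8, -0.0, 0.02, 0.01], [50, -7.2, 48.8, 11.8, -0.0, 0.02, 0.01], [50, -7.1, 48.8, 11.8, -0.0, 0.02, 0.01], [50, -7.1, 48.8, 11.8, -0.0, 0.02, 0.01]]
[[50, 35.0, -0.0, 0.0, 0.0, 0.0, 0.0], [50, 35.0, -0.0, 0.0, 0.0, 0.0, 0.0]]
```

Emit:
arm_command --pt "50 -7 49 12 0 0 0" --pt "50 -7 49 12 0 0 0" --pt "50 -7 49 12 0 0 0" --pt "50 -7 49 12 0 0 0" --pt "50 -7 48 12 0 0 0"

```text
clock: 34.22
position: [0.4325, 0.4936, 0.2412]
ee_rot: [-0.59, 1.459, -0.221]
force: [0.5, 0.7, -1.0]
width: 0.545
```

Emit:
arm_command --pt "50 0 0 0 0 0 0" --pt "50 0 0 0 0 0 0" --pt "50 0 0 0 0 0 0"

```text
clock: 34.6
position: [0.4333, 0.4906, 0.2428]
ee_rot: [-0.588, 1.459, -0.223]
force: [0.1, 0.4, -0.0]
width: 0.545
```

Run:
```python
from cup import *
st()
f,C,_=shot("wrist"); save(f,"w5.png")
p,r=pose(); L=r.inv().apply((C-p).reshape(-1,3)).reshape(C.shape)
m=(C[...,2]>.054)&(C[...,2]<.075)&(np.hypot(C[...,0]-.459,C[...,1]-.381)<.04); q=C[m]; print(len(q)); 
if len(q): print(q.mean(0),np.percentile(L[m],[2,50,98],axis=0))
H=np.array([.459,.381,.0445]); r1=Rt(13.9,-30); rows(H-r1.apply([.159,0,0]),r1,50)
print("tool coords of H",r.inv().apply(H-p))
```

```text
34.6 p [0.4333 0.4906 0.2428] R [[0.12154043389494557, -0.20581876595907947, 0.9710131608313606], [-0.48642395660287185, 0.8403941934883719, 0.23901743449764576], [-0.8652280955744767, -0.5013743463023518, 0.0020266964384336172]] F [ 0.0803  0.4183 -0.0333] w 0.5447606899816151
930
[0.4578 0.3908 0.0648] [[ 0.1974 -0.0256 -0.0063]
 [ 0.2045  0.0024 -0.0005]
 [ 0.2187  0.0181  0.0053]]
[[50, 34.6, 0.8, -0.7, -0.06, 0.04, 0.03], [50, 34.6, 0.8, -0.7, -0.06, 0.04, 0.03]]
tool coords of H [ 0.2282  0.0018 -0.0017]
```

View pics/w5.png

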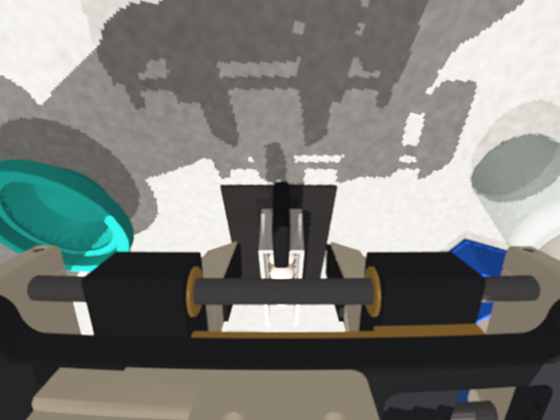

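Emit:
arm_command --pt "50 30 0.5 -0.5 0 0 0" --pt "50 30 0.5 0 0 0 0" --pt "50 9 0 0 0 0 0" --pt "50 0 0 0 0 0 0" --pt "30 0 0 0 0 0 0" --newtons 60

```text
clock: 35.28
position: [0.4406, 0.4599, 0.183]
ee_rot: [-0.588, 1.458, -0.22]
force: [-0.1, -0.0, 0.5]
width: 0.479
```

Emit:
arm_command --pt "6 0 0 0 0 0 0" --pt "6 0 0 0 0 0 0" --pt "6 0 0 0 0 0 0" --pt "6 0 0 0 0 0 0" --pt "6 0 0 0 0 0 0"

```text
clock: 35.9
position: [0.4403, 0.4592, 0.1821]
ee_rot: [-0.589, 1.459, -0.221]
force: [-1.7, 0.5, 2.5]
width: 0.128
```

Run:
```python
from cup import *
st(); p,r=pose(); print("grasp pt",p+r.apply([.159,0,0])); a,b=[],[]
s=arm.observe(); print(s["ft_torque"])
```

```text
35.9 p [0.4403 0.4592 0.1821] R [[0.12180555206617955, -0.20774674674480928, 0.9705692642479471], [-0.48592596247969155, 0.8401681862328161, 0.24081814265217955], [-0.8654706040496343, -0.5009577906961904, 0.0013876118885327027]] F [-1.7434  0.4544  2.5351] w 0.12761416542252835
grasp pt [0.4597 0.3819 0.0445]
[ 0.339   0.4717 -0.1486]
```

Emit:
arm_command --pt "6 -6 -3.5 0 0 0 0" --pt "6 -12 -7 0 0 0 0" --pt "6 -16 -9 0 0 0 0" --pt "6 -16 -9 0 0 0 0" --pt "6 -10 -6 0 0 0 0"

```text
clock: 36.52
position: [0.4405, 0.4594, 0.253]
ee_rot: [-0.588, 1.458, -0.22]
force: [-0.3, -0.0, -3.6]
width: 0.128
```

Emit:
arm_command --pt "6 0 0 0 0 0 0" --pt "6 0 0 0 0 0 0" --pt "6 0 0 0 0 0 0" --pt "6 0 0 0 0 0 0"

```text
clock: 37.02
position: [0.4402, 0.4592, 0.2506]
ee_rot: [-0.59, 1.459, -0.222]
force: [0.2, 0.7, -2.1]
width: 0.125
```

```bash
cat >> cup.py <<'E'
def weigh(n=4):
    F=[]
    for _ in range(n): get_image("top"); F.append(arm.observe()["force"])
    print("F",np.mean(F,0),"sd",np.std(F,0)); return np.mean(F,0)
E
python3 - <<'E'
from cup import *
st(); f,S,_=shot("scene"); cv2.imwrite("pics/c1.png",cv2.resize(f[60:260,220:420],None,fx=3,fy=3)[...,::-1]); weigh()
p,r=pose(); H=p+r.apply([.159,0,0]); print("H",H)
print([(np.round(x["point"],4).tolist(),round(x["p"],2)) for t in("cup_lip","cup_handle","cup_mid") for x in pinpoint("scene",t)])
n=np.array([.496,-.018,.105]); d=np.array([.24,-.971,0]); lip=n-.028*d
g,r1=pour(lip,0); print(g); rows(g,r1,6,n=10)
E
```

```text
37.025 p [0.4402 0.4592 0.2506] R [[0.1214950787725978, -0.20776905985324007, 0.9706034018082468], [-0.48669535801298985, 0.839761522168176, 0.2406828086390793], [-0.8650818309978818, -0.5016299469265055, 0.0009066553167241809]] F [ 0.1916  0.6893 -2.1177] w 0.1254894302315162
F [-0.2731  0.0115 -2.7483] sd [0.3258 0.6027 0.3488]
H [0.4597 0.3819 0.1134]
[([0.5004, 0.2133, 0.0767], 0.89), ([0.751, -0.188, 0.0012], 0.39), ([0.4574, 0.3804, 0.1137], 0.75), ([0.4834, 0.2858, 0.0955], 0.61), ([0.4701, 0.3455, 0.0891], 0.41)]
[0.4284 0.2553 0.2767]
[[6, 7.6, -18.2, -6.1, -0.0, 0.01, 0.01], [6, 7.6, -18.2, -6.1, -0.0, 0.01, 0.01], [6, 7.6, -18.2, -6.1, -0.0, 0.01, 0.01], [6, 7.6, -18.2, -6.1, -0.0, 0.01, 0.01], [6, 7.6, -18.2, -6.1, -0.0, 0.01, 0.01]]
[[6, 7.5, -18.2, -6.1, -0.0, 0.01, 0.01], [6, 7.5, -18.2, -6.1, -0.0, 0.01, 0.01], [6, 7.5, -18.2, -6.1, -0.0, 0.01, 0.01], [6, 7.5, -18.2, -6.1, -0.0, 0.01, 0.01], [6, 7.5, -18.2, -6.1, -0.0, 0.01, 0.01]]
```

View pics/c1.png

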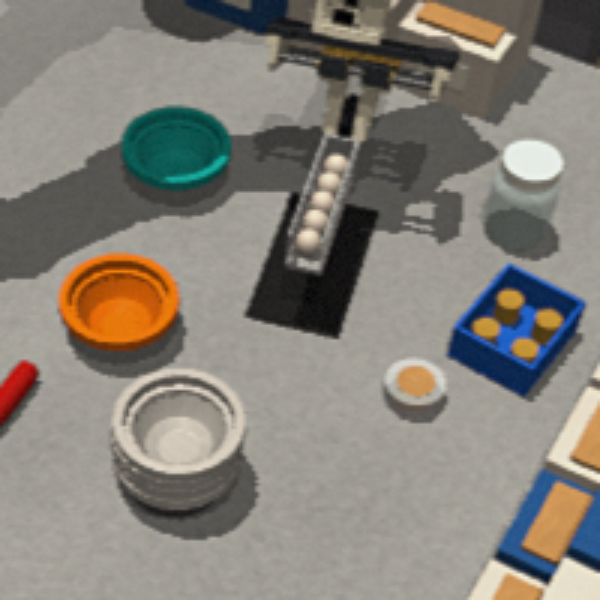

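Emit:
arm_command --pt "6 2.6 -9.8 -3 0 0 0" --pt "6 5.3 -19.5 -6 0 0 0" --pt "6 5.3 -19.5 -6 0 0 0" --pt "6 5.3 -19.5 -6 0 0 0" --pt "6 5.3 -19.5 -6 0 0 0"

```text
clock: 38.05
position: [0.4352, 0.3659, 0.275]
ee_rot: [-0.589, 1.459, -0.222]
force: [0.4, 1.3, -2.6]
width: 0.127
```

Emit:
arm_command --pt "6 7.5 -18.2 -6 0 0 0" --pt "6 9.8 -17 -6 0 0 0" --pt "6 9.8 -17 -6 0 0 0" --pt "6 9.8 -17 -6 0 0 0" --pt "6 9.8 -17 -6 0 0 0"

```text
clock: 38.67
position: [0.4296, 0.2636, 0.2775]
ee_rot: [-0.589, 1.459, -0.221]
force: [-0.2, -0.3, -3.4]
width: 0.125
```

Emit:
arm_command --pt "6 4.9 -8.5 -4 0 0 0" --pt "6 0 0 0 0 0 0" --pt "6 0 0 0 0 0 0" --pt "6 0 0 0 0 0 0"

```text
clock: 39.17
position: [0.4282, 0.2554, 0.2771]
ee_rot: [-0.59, 1.458, -0.22]
force: [0.8, -0.6, -2.5]
width: 0.127
```

Run:
```python
from cup import *
st(); f,S,_=shot("scene"); cv2.imwrite("pics/c2.png",cv2.resize(f[100:260,220:380],None,fx=3,fy=3)[...,::-1])
print([(np.round(x["point"],4).tolist(),round(x["p"],2)) for t in("cup_lip","cup_mid") for x in pinpoint("scene",t)])
print("nest",rim(S,(.4945,-.02),.078,.094))
p0,r0=pose(); n=np.array([.496,-.018,.105]); d=np.array([.24,-.971,0]); lip=n-.028*d
g,_=pour(lip,0); print("err",p0-g)
# chained tilt rows pivoting about the lip
pp,rr=pour(lip,0)
out=[]
for t in list(range(3,25,3))+list(range(26,63,2)):
    a,b=pour(lip,t); v=rr.inv().apply(a-pp)*1000; out.append((t,[round(float(x),1) for x in v[:2]])); pp,rr=a,b
print(out)
```

```text
39.175 p [0.4282 0.2554 0.2771] R [[0.12263766892392247, -0.20846844174385143, 0.9703096984766237], [-0.48561084649436764, 0.8400513148126377, 0.24185924470357123], [-0.8655299578454403, -0.5008539680170745, 0.0017873985625045385]] F [ 0.7889 -0.5996 -2.4523] w 0.12711685123982008
[([0.4705, 0.0914, 0.1172], 0.72), ([0.471, 0.0879, 0.121], 0.57)]
nest (array([ 0.4964, -0.0205]), np.int64(475), np.float64(0.08682894646293682))
err [-0.0002 -0.0002  0.0004]
[(3, [-6.6, -14.6]), (6, [-6.6, -14.6]), (9, [-6.6, -14.6]), (12, [-6.6, -14.6]), (15, [-6.6, -14.6]), (18, [-6.6, -14.6]), (21, [-6.6, -14.6]), (24, [-6.6, -14.6]), (26, [-4.5, -9.7]), (28, [-4.5, -9.7]), (30, [-4.5, -9.7]), (32, [-4.5, -9.7]), (34, [-4.5, -9.7]), (36, [-4.5, -9.7]), (38, [-4.5, -9.7]), (40, [-4.5, -9.7]), (42, [-4.5, -9.7]), (44, [-4.5, -9.7]), (46, [-4.5, -9.7]), (48, [-4.5, -9.7]), (50, [-4.5, -9.7]), (52, [-4.5, -9.7]), (54, [-4.5, -9.7]), (56, [-4.5, -9.7]), (58, [-4.5, -9.7]), (60, [-4.5, -9.7]), (62, [-4.5, -9.7])]
```

View pics/c2.png

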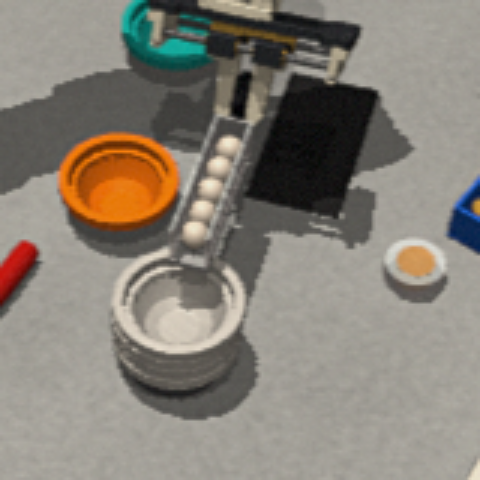

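Emit:
arm_command --pt "6 -3.3 -7.3 0 0 0 1.5" --pt "6 -6.6 -14.6 0 0 0 3" --pt "6 -6.6 -14.6 0 0 0 3" --pt "6 -6.6 -14.6 0 0 0 3" --pt "6 -6.6 -14.6 0 0 0 3"

```text
clock: 39.95
position: [0.4396, 0.2078, 0.3325]
ee_rot: [-0.41, 1.514, -0.035]
force: [0.1, -0.1, -2.5]
width: 0.128
```

Emit:
arm_command --pt "6 -6.6 -14.6 0 0 0 3" --pt "6 -6.6 -14.6 0 0 0 3" --pt "6 -3.3 -7.3 0 0 0 1.5" --pt "6 0 0 0 0 0 0" --pt "6 0 0 0 0 0 0"

```text
clock: 40.58
position: [0.4467, 0.1789, 0.3562]
ee_rot: [-0.314, 1.539, 0.067]
force: [-0.5, 0.5, -3.5]
width: 0.127
```

```bash
cat >> cup.py <<'E'
def check(png=None):
    p,r=pose(); x=r.as_matrix()[:,0]; lean=math.degrees(math.atan2(r.as_matrix()[2,1],-r.as_matrix()[2,0])); tau=lean+TH
    n=np.array([.496,-.018,.105]); d=np.array([.24,-.971,0]); lip=n-.028*d
    print("tilt",round(tau,2),"pos err mm",(p-pour(lip,tau)[0])*1000)
    f,S,_=shot("scene")
    if png: cv2.imwrite("pics/"+png,cv2.resize(f[100:260,220:380],None,fx=3,fy=3)[...,::-1])
    b=[(np.round(x["point"],3).tolist(),round(x["p"],2)) for x in search_frame("scene","ball1")]
    print(len(b),b)
    m=(np.hypot(S[...,0]-.496,S[...,1]+.018)<.035)&(S[...,2]<.088); print("pts in bowl above 62mm:",(m&(S[...,2]>.062)).sum(),"total",m.sum())
    weigh(3)
E
python3 - <<'E'
from cup import *
check("c3.png")
E
```

```text
tilt 20.9 pos err mm [-0.4209 -0.7772  0.341 ]
3 [([0.481, 0.04, 0.145], 0.57), ([0.462, 0.12, 0.17], 0.47), ([0.463, 0.095, 0.167], 0.46)]
pts in bowl above 62mm: 2 total 367
F [ 0.0031 -0.0177 -2.7875] sd [0.3533 0.334  0.4133]
```

Emit:
arm_command --pt "6 -4.5 -9.7 0 0 0 2" --pt "6 -4.5 -9.7 0 0 0 2" --pt "6 0 0 0 0 0 0" --pt "6 0 0 0 0 0 0" --pt "6 0 0 0 0 0 0"

```text
clock: 41.45
position: [0.4511, 0.1616, 0.3678]
ee_rot: [-0.261, 1.549, 0.122]
force: [-1.2, -0.1, -2.7]
width: 0.128
```

```bash
python3 -c "
from cup import *
check()"
```

```text
tilt 24.89 pos err mm [-0.3433 -0.6734  0.3679]
2 [([0.465, 0.091, 0.17], 0.63), ([0.503, -0.039, 0.066], 0.51)]
pts in bowl above 62mm: 52 total 367
F [ 0.3218  0.0216 -2.7673] sd [0.3309 0.4025 0.5915]
```

Emit:
arm_command --pt "6 -4.5 -9.7 0 0 0 2" --pt "6 -4.5 -9.7 0 0 0 2" --pt "6 0 0 0 0 0 0" --pt "6 0 0 0 0 0 0" --pt "6 0 0 0 0 0 0"

```text
clock: 42.32
position: [0.4555, 0.1434, 0.3782]
ee_rot: [-0.206, 1.559, 0.177]
force: [-0.6, 0.2, -2.4]
width: 0.128
```

```bash
python3 -c "
from cup import *
check()"
```

```text
tilt 28.9 pos err mm [-0.3656 -0.675   0.3851]
5 [([0.477, 0.066, 0.16], 0.47), ([0.463, 0.088, 0.178], 0.46), ([0.483, 0.036, 0.151], 0.43), ([0.493, -0.017, 0.068], 0.42), ([0.476, 0.065, 0.16], 0.18)]
pts in bowl above 62mm: 50 total 370
F [-0.1796  0.0333 -2.4756] sd [0.2861 0.46   0.5909]
```

One ball is in the bowl. It dropped at about 24°.

Emit:
arm_command --pt "6 -4.5 -9.7 0 0 0 2" --pt "6 -4.5 -9.7 0 0 0 2" --pt "6 0 0 0 0 0 0" --pt "6 0 0 0 0 0 0" --pt "6 0 0 0 0 0 0"

```text
clock: 43.2
position: [0.4602, 0.1246, 0.3873]
ee_rot: [-0.152, 1.567, 0.232]
force: [0.5, -0.1, -2.3]
width: 0.126
```

```bash
python3 -c "
from cup import *
check()"
```

```text
tilt 32.91 pos err mm [-0.3661 -0.6227  0.3976]
4 [([0.497, -0.026, 0.103], 0.62), ([0.473, 0.061, 0.165], 0.5), ([0.464, 0.106, 0.196], 0.42), ([0.468, 0.081, 0.183], 0.39)]
pts in bowl above 62mm: 26 total 326
F [-0.0112 -0.1742 -2.3302] sd [0.3961 0.4073 0.0805]
```

Emit:
arm_command --pt "6 -4.5 -9.7 0 0 0 2" --pt "6 0 0 0 0 0 0" --pt "6 0 0 0 0 0 0" --pt "6 0 0 0 0 0 0" --pt "6 0 0 0 0 0 0"

```text
clock: 44.08
position: [0.4627, 0.1147, 0.3914]
ee_rot: [-0.124, 1.57, 0.259]
force: [-0.1, -0.2, -1.7]
width: 0.127
```

```bash
python3 -c "
from cup import *
check('c4.png')"
```

```text
tilt 34.92 pos err mm [-0.2591 -0.8698  0.5069]
3 [([0.474, 0.059, 0.168], 0.57), ([0.493, -0.011, 0.069], 0.53), ([0.468, 0.078, 0.187], 0.38)]
pts in bowl above 62mm: 96 total 361
F [ 0.1619 -0.1441 -2.3223] sd [0.6633 0.3258 0.2743]
```

View pics/c4.png

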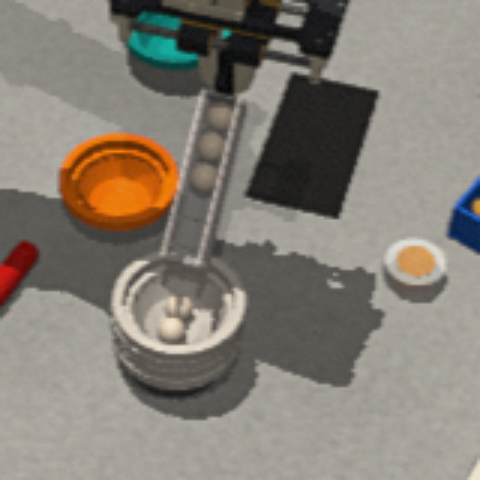

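Two balls are in the bowl at (172,325) and (180,305), and three are left in the cup at (221,115), (211,147) and (203,178). I'll continue in small steps towards the third.

Emit:
arm_command --pt "6 -4.5 -9.7 0 0 0 2" --pt "6 -4.5 -9.7 0 0 0 2" --pt "6 0 0 0 0 0 0" --pt "6 0 0 0 0 0 0" --pt "6 0 0 0 0 0 0"

```text
clock: 44.95
position: [0.4675, 0.0954, 0.3983]
ee_rot: [-0.07, 1.577, 0.314]
force: [-0.1, 0.4, -2.7]
width: 0.127
```

```bash
python3 -c "
from cup import *
check()"
```

```text
tilt 38.91 pos err mm [-0.347  -0.6342  0.4273]
3 [([0.494, -0.012, 0.068], 0.64), ([0.481, 0.058, 0.17], 0.47), ([0.5, -0.038, 0.07], 0.42)]
pts in bowl above 62mm: 100 total 360
F [ 0.3304  0.0798 -2.0239] sd [0.4706 0.192  0.2767]
```

Emit:
arm_command --pt "6 -4.5 -9.7 0 0 0 2" --pt "6 0 0 0 0 0 0" --pt "6 0 0 0 0 0 0" --pt "6 0 0 0 0 0 0" --pt "6 0 0 0 0 0 0"

```text
clock: 45.82
position: [0.47, 0.0851, 0.4013]
ee_rot: [-0.042, 1.579, 0.341]
force: [-0.2, -0.1, -0.8]
width: 0.124
```

```bash
python3 -c "
from cup import *
check()"
```

```text
tilt 40.92 pos err mm [-0.2381 -0.8657  0.5457]
4 [([0.468, 0.069, 0.194], 0.61), ([0.469, 0.091, 0.21], 0.58), ([0.499, -0.031, 0.088], 0.57), ([0.5, -0.042, 0.065], 0.51)]
pts in bowl above 62mm: 73 total 316
F [ 0.2605  0.2552 -1.6175] sd [0.2386 0.5946 0.3023]
```

Emit:
arm_command --pt "6 -4.5 -9.7 0 0 0 2" --pt "6 0 0 0 0 0 0" --pt "6 0 0 0 0 0 0" --pt "6 0 0 0 0 0 0" --pt "6 0 0 0 0 0 0"

```text
clock: 46.7
position: [0.4725, 0.075, 0.4039]
ee_rot: [-0.014, 1.581, 0.368]
force: [1.2, 0.7, -1.7]
width: 0.126
```

```bash
python3 -c "
from cup import *
check()"
```

```text
tilt 42.92 pos err mm [-0.2471 -0.8479  0.5628]
5 [([0.516, -0.017, 0.064], 0.64), ([0.472, 0.084, 0.211], 0.51), ([0.49, -0.01, 0.068], 0.51), ([0.471, 0.07, 0.198], 0.49), ([0.497, -0.04, 0.068], 0.39)]
pts in bowl above 62mm: 152 total 373
F [ 0.0412  0.2506 -1.4255] sd [0.6782 0.6167 0.128 ]
```

Three are in the bowl and two in the cup, so I'm tilting back now.

Run:
```python
from cup import *
check("c5.png")
n=np.array([.496,-.018,.105]); d=np.array([.24,-.971,0]); lip=n-.028*d
p0,r0=pose(); g=pour(lip+np.array([0,0,.02]),0); 
pp,rr=p0,r0; out=[]
N=12
for i in range(1,N+1):
    a,b=pour(lip+np.array([0,0,.02*i/N]),42.9*(1-i/N)); v=rr.inv().apply(a-pp)*1000; w=(rr.inv()*b).as_rotvec(degrees=True); out.append([6]+[round(float(x),1) for x in v]+[round(float(x),2) for x in w]); pp,rr=a,b
for o in out: print(o)
```

```text
tilt 42.93 pos err mm [-0.2019 -1.075   0.5781]
5 [([0.471, 0.072, 0.197], 0.66), ([0.49, -0.011, 0.066], 0.61), ([0.497, -0.041, 0.069], 0.49), ([0.513, -0.017, 0.063], 0.48), ([0.47, 0.087, 0.21], 0.39)]
pts in bowl above 62mm: 146 total 377
F [-0.3421 -0.33   -2.1074] sd [0.1836 0.3918 0.0816]
[6, 8.1, 18.4, 0.5, 0.05, 0.08, -3.6]
[6, 7.2, 17.2, 0.0, -0.0, -0.0, -3.57]
[6, 7.2, 17.1, 0.0, -0.0, -0.0, -3.58]
[6, 7.2, 17.0, -0.0, 0.0, 0.0, -3.57]
[6, 7.2, 16.9, -0.0, -0.0, -0.0, -3.58]
[6, 7.2, 16.8, 0.0, -0.0, 0.0, -3.57]
[6, 7.2, 16.7, -0.0, 0.0, -0.0, -3.58]
[6, 7.2, 16.6, 0.0, 0.0, 0.0, -3.57]
[6, 7.3, 16.5, 0.0, 0.0, 0.0, -3.57]
[6, 7.3, 16.4, -0.0, -0.0, -0.0, -3.58]
[6, 7.3, 16.3, -0.0, 0.0, 0.0, -3.57]
[6, 7.4, 16.2, 0.0, -0.0, 0.0, -3.57]
```

View pics/c5.png

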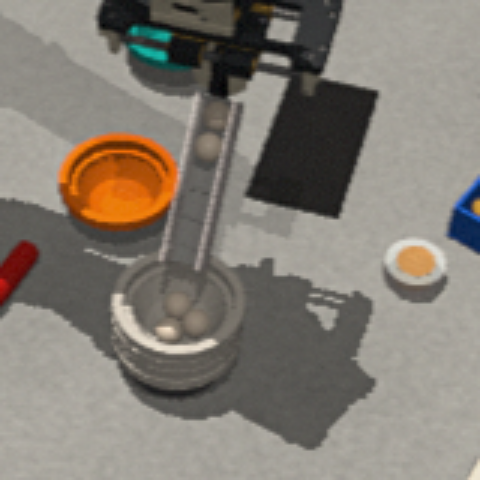

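Confirmed: three in the bowl at (178,303), (197,322) and (168,330), and two in the cup at (217,115) and (208,147).

Emit:
arm_command --pt "6 4 9 0 0 0 -1.8" --pt "6 7.3 17.3 0 0 0 -3.6" --pt "6 7.2 17.1 0 0 0 -3.6" --pt "6 7.2 17 0 0 0 -3.6" --pt "6 7.2 17 0 0 0 -3.6"

```text
clock: 47.82
position: [0.4531, 0.1534, 0.3802]
ee_rot: [-0.236, 1.553, 0.145]
force: [-0.7, 0.1, -2.7]
width: 0.127
```

Emit:
arm_command --pt "6 7.2 17 0 0 0 -3.6" --pt "6 7.2 17 0 0 0 -3.6" --pt "6 7.2 16.8 0 0 0 -3.6" --pt "6 7.2 16.6 0 0 0 -3.6" --pt "6 7.3 16.5 0 0 0 -3.6"

```text
clock: 48.45
position: [0.435, 0.227, 0.3296]
ee_rot: [-0.476, 1.496, -0.101]
force: [0.5, 0.4, -1.9]
width: 0.125
```

Emit:
arm_command --pt "6 7.3 16.4 0 0 0 -3.6" --pt "6 7.3 16.3 0 0 0 -3.5" --pt "6 4 8 0 0 0 -1.7" --pt "6 0 0 0 0 0 0" --pt "6 0 0 0 0 0 0"

```text
clock: 49.08
position: [0.4285, 0.2542, 0.2968]
ee_rot: [-0.588, 1.459, -0.221]
force: [-0.1, 0.1, -2.1]
width: 0.129
```

Run:
```python
from cup import *
check()
p,r=pose(); up=np.array([.4403,.4592,.245]); r1=R.from_matrix([[0.1218,-0.20775,0.97057],[-0.48593,0.84017,0.24082],[-0.86547,-0.50096,0.00139]]); rows(up,r1,6,n=10)
f,S,_=shot("scene"); print([(np.round(x["point"],4).tolist(),round(x["p"],2)) for t in("cup_lip","cup_handle") for x in pinpoint("scene",t)])
print("expected lip/handle",p+r.apply([.159,0,0]))
```

```text
tilt -0.01 pos err mm [ 0.0793 -1.0636 20.1122]
3 [([0.462, 0.106, 0.148], 0.55), ([0.5, -0.039, 0.07], 0.55), ([0.515, -0.02, 0.063], 0.44)]
pts in bowl above 62mm: 149 total 364
F [-0.2494 -0.5962 -1.8365] sd [0.6383 0.5473 0.0928]
[[6, -5.3, 19.6, 6.1, -0.01, 0.0, -0.0], [6, -5.3, 19.5, 6.1, -0.01, 0.0, -0.0], [6, -5.3, 19.5, 6.1, -0.01, 0.0, -0.0], [6, -5.3, 19.5, 6.1, -0.01, 0.0, -0.0], [6, -5.3, 19.5, 6.1, -0.01, 0.0, -0.0]]
[[6, -5.3, 19.5, 6.1, -0.01, 0.0, -0.0], [6, -5.3, 19.5, 6.1, -0.01, 0.0, -0.0], [6, -5.3, 19.5, 6.1, -0.01, 0.0, -0.0], [6, -5.3, 19.5, 6.1, -0.01, 0.0, -0.0], [6, -5.3, 19.5, 6.1, -0.01, 0.0, -0.0]]
[([0.4912, 0.0103, 0.1231], 0.86), ([0.4676, -0.4159, 0.0024], 0.39), ([0.4465, 0.1792, 0.1565], 0.69)]
expected lip/handle [0.4477 0.1773 0.159 ]
```

Emit:
arm_command --pt "6 -2.6 9.8 3 0 0 0" --pt "6 -5.3 19.5 6.1 0 0 0" --pt "6 -5.3 19.5 6.1 0 0 0" --pt "6 -5.3 19.5 6.1 0 0 0" --pt "6 -5.3 19.5 6.1 0 0 0"

```text
clock: 50.1
position: [0.4335, 0.3486, 0.2722]
ee_rot: [-0.59, 1.459, -0.221]
force: [-0.1, -0.0, -2.7]
width: 0.129
```

Emit:
arm_command --pt "6 -5.3 19.5 6.1 0 0 0" --pt "6 -5.3 19.5 6.1 0 0 0" --pt "6 -5.3 19.5 6.1 0 0 0" --pt "6 -5.3 19.5 6.1 0 0 0" --pt "6 -5.3 19.5 6.1 0 0 0"

```text
clock: 50.72
position: [0.4395, 0.4505, 0.2463]
ee_rot: [-0.59, 1.459, -0.221]
force: [-0.8, 0.2, -2.3]
width: 0.129
```

Emit:
arm_command --pt "6 -2.7 9.8 3 0 0 0" --pt "6 0 0 0 0 0 0" --pt "6 0 0 0 0 0 0" --pt "6 0 0 0 0 0 0"

```text
clock: 51.22
position: [0.4405, 0.4584, 0.2448]
ee_rot: [-0.589, 1.459, -0.222]
force: [-1.0, 0.0, -2.5]
width: 0.128
```

Run:
```python
from cup import *
st(); r1=R.from_matrix([[0.1218,-0.20775,0.97057],[-0.48593,0.84017,0.24082],[-0.86547,-0.50096,0.00139]])
rows(np.array([.4403,.4592,.190]),r1,6,n=4); rows(np.array([.4403,.4592,.182]),r1,6,np.array([.4403,.4592,.190]),r1,n=4)
```

```text
51.225 p [0.4405 0.4584 0.2448] R [[0.12152144250938351, -0.20665298309907812, 0.9708383406039807], [-0.4862789125409559, 0.8402752696252704, 0.23972961951783198], [-0.865312289424127, -0.5012305016980024, 0.001620474975059738]] F [-1.0382  0.0491 -2.4675] w 0.12764486907764108
[[6, 11.8, 7.0, -0.0, -0.02, -0.01, 0.0], [6, 11.8, 7.0, -0.0, -0.02, -0.01, 0.0], [6, 11.8, 7.0, -0.0, -0.02, -0.01, 0.0], [6, 11.8, 7.0, -0.0, -0.02, -0.01, 0.0]]
[[6, 1.7, 1.0, -0.0, 0.0, 0.0, 0.0], [6, 1.7, 1.0, -0.0, 0.0, 0.0, 0.0], [6, 1.7, 1.0, -0.0, 0.0, 0.0, 0.0], [6, 1.7, 1.0, -0.0, 0.0, 0.0, 0.0]]
```

Emit:
arm_command --pt "6 8 4.7 0 0 0 0" --pt "6 12 7 0 0 0 0" --pt "6 12 7 0 0 0 0" --pt "6 10 5.8 0 0 0 0" --pt "6 5 3 0 0 0 0"

```text
clock: 51.85
position: [0.44, 0.4593, 0.1888]
ee_rot: [-0.591, 1.46, -0.222]
force: [-0.0, 0.6, -2.3]
width: 0.126
```

Emit:
arm_command --pt "6 1.7 1 0 0 0 0" --pt "6 1.7 1 0 0 0 0" --pt "6 1.7 1 0 0 0 0" --pt "6 0 0 0 0 0 0" --pt "6 0 0 0 0 0 0"

```text
clock: 52.48
position: [0.4403, 0.4595, 0.1842]
ee_rot: [-0.589, 1.459, -0.221]
force: [-0.0, -0.2, -1.7]
width: 0.13
```

Run:
```python
from cup import *
st(); weigh()
```

```text
52.475 p [0.4403 0.4595 0.1842] R [[0.12196402627721692, -0.20756977580780903, 0.9705872266135311], [-0.4857925733349009, 0.8402665356325281, 0.24074410644658417], [-0.8655231666379042, -0.5008661869873082, 0.0016464342955276878]] F [-0.0094 -0.1654 -1.6766] w 0.1301240708862074
F [-0.3335  0.0209 -2.0903] sd [0.4575 0.3397 0.4663]
```

Emit:
arm_command --pt "6 0.9 0.5 0 0 0 0" --pt "6 0.9 0.5 0 0 0 0" --pt "6 0 0 0 0 0 0" --pt "6 0 0 0 0 0 0"

```text
clock: 53.18
position: [0.4403, 0.4595, 0.1821]
ee_rot: [-0.589, 1.459, -0.221]
force: [-0.1, 0.4, -0.5]
width: 0.129
```

Run:
```python
from cup import *
st(); weigh()
```

```text
53.175 p [0.4403 0.4595 0.1821] R [[0.12193744764283337, -0.2076466750370592, 0.9705741173184071], [-0.4859940345581876, 0.8401346635552283, 0.2407977272874444], [-0.8654138069364311, -0.5010554913769504, 0.0015288311863417836]] F [-0.0619  0.4343 -0.4742] w 0.12915247437301894
F [-0.5704  0.3277  0.5574] sd [0.3254 0.4151 0.4024]
```

Contact has been made at the original height. Releasing gently and backing out along the fingers.

Emit:
arm_command --pt "14 0 0 0 0 0 0" --pt "18 0 0 0 0 0 0" --pt "30 0 0 0 0 0 0" --pt "50 0 0 0 0 0 0" --pt "50 0 0 0 0 0 0"

```text
clock: 54.0
position: [0.4403, 0.4594, 0.182]
ee_rot: [-0.589, 1.459, -0.221]
force: [0.6, -0.2, -0.5]
width: 0.472
```

Emit:
arm_command --pt "50 -20 0 0 0 0 0" --pt "50 -40 0 0 0 0 0" --pt "50 -50 0 0 0 0 0" --pt "50 -50 0 0 0 0 0" --pt "50 0 0 0 0 0 0"

```text
clock: 54.62
position: [0.4205, 0.5397, 0.3239]
ee_rot: [-0.586, 1.455, -0.215]
force: [0.3, -0.0, -0.6]
width: 0.543
```

Run:
```python
from cup import *
st(); f,S,_=shot("scene"); cv2.imwrite("pics/f1.png",cv2.resize(f[60:260,220:420],None,fx=3,fy=3)[...,::-1])
print("nest",rim(S,(.4945,-.02),.078,.094))
for t in("cup_lip","cup_mid","cup_handle","ball1"): print(t,[(np.round(x["point"],3).tolist(),round(x["p"],2)) for x in pinpoint("scene",t)])
```

```text
54.625 p [0.4205 0.5397 0.3239] R [[0.12587680536834028, -0.20866800472744984, 0.9698518926482156], [-0.48039516096590573, 0.8425360347384281, 0.24362577755194081], [-0.8679720728173241, -0.4965789906654441, 0.005812644741104711]] F [ 0.3348 -0.0459 -0.5773] w 0.5425089815985942
nest (array([ 0.4967, -0.0206]), np.int64(551), np.float64(0.08664118808635468))
cup_lip [([0.502, 0.214, 0.01], 0.94)]
cup_mid [([0.482, 0.288, 0.027], 0.91)]
cup_handle [([0.46, 0.383, 0.046], 0.6), ([0.502, 0.213, 0.008], 0.39)]
ball1 [([0.468, 0.341, 0.017], 0.62), ([0.513, -0.01, 0.055], 0.59), ([0.497, -0.033, 0.061], 0.52), ([0.473, 0.317, 0.027], 0.38), ([0.488, -0.004, 0.055], 0.37)]
```

View pics/f1.png

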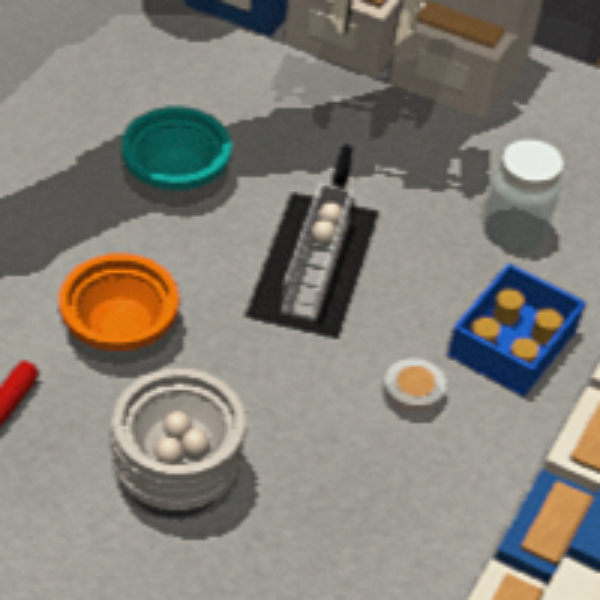

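The nest at (178,435) holds three balls, and the cup stands on its mat at (318,260) with two. The gripper is clear, so I'm handing in.

```bash
python3 -c "
from cell import arm
print(arm.sign_off())"
```

```text
the job is handed in; nothing more can be done
None
```

The kit is made up and handed in at about 55 s of the 210 s allowed.

- **Caps:** All four aluminium caps were there and are nested hollow side up in the ring. The measured rim heights went 45, 59, 73 and 87 mm, so each sits 14 mm above the one below. One cap was knocked about 3 cm aside during the run, and I measured it again before picking it up.
- **Regrip:** I lifted the second cap before the fingers had fully closed. I set it back on the bench and gripped it again, and it finished about 4 mm from where it had stood.
- **Pour:** I tilted the cup over the nest, and balls dropped at about 24°, 33° and 41°. I stopped at 43° with three out. The weight on the wrist fell from about 2.75 N to 1.84 N, which matches three balls, though single readings were noisy (about 0.4 N).
- **Last checks:** The final picture shows three balls in the top cap and two in the cup. The cup stands upright on its mat within a few millimetres of its first position, and the gripper was clear of everything. I never reached for the bystanders or the coloured look-alikes, and the ones in that picture look undisturbed. No check failed, though the cameras disagreed by 2 to 5 mm on sideways position throughout.

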